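# Fit the centrifuge rotor onto its drive studs and close the lid

### The job

The centrifuge rotor stands on edge in its drying rack: lift it out by the rim and lay it down on the sloping rest, then let go and take it again by its square neck. Lower it gently, neck up, into the open centrifuge, turning it until all four drive studs come up through its holes and it lies fully home, without forcing it. Let go and lower the lid gently until it is quite shut; leave the other things on the bench where they are.

Things in the scene. Friction and masses are not known exactly. Their poses are not given: they have to be found in the camera images.
- rotor: Bare aluminium rotor, about 0.4 kg: disc 130 mm across, 18 mm thick, with a square neck 36 mm wide standing 42 mm out of one face. Origin: centre of the plain underside; z along the axis from underside to neck (disc z 0 to 18 mm, neck z 18 to 60 mm). A 26 mm bore runs through both. Starts upright on its rim in the rack, axis level, neck towards the rack's -x.
- rotor_neck (a point): Point on the rotor's axis inside the neck, 44 mm from the underside; axes as the rotor's. The neck's flats face the rotor's +x, +y, -x and -y; on the same four sides, 38 mm from the axis, lie the four through holes, 14 mm across.
- rotor_rack: Fixed white drying rack, base plate 100 x 130 mm, origin at its underside's centre. The disc stands in the rack's y-z plane, its centre 79 mm and the top of its rim 144 mm above the bench, between four upright steel pins (10 mm thick, 110 mm high, at y = +-50 mm) with 1.5 mm play on each side. The rim between the pins can be taken from above.
- rotor_rest: Fixed white sloping rest, base plate 120 x 130 mm, origin on the bench. Two runners, 16 mm wide at y = +-35 mm, slope 38 degrees from level, rising towards its +x; two steel pegs at the low end, 12 mm thick, stand 14 mm out of them and stop and centre the rim. Let go at up to 45 degrees with the lower rim just above the pegs, a rotor settles by itself.
- rest_center (a point): Where the centre of the rotor's underside lies when the rotor lies on the rest against both pegs: 56 mm above the bench, axes as the rest's. The rotor's axis then leans 38 degrees from upright towards the rest's -x. The runners end 39 mm uphill of this point, so the upper part of the rim overhangs and both its faces are free.
- centrifuge: Fixed bench centrifuge, white, 215 mm deep (x -100 to +115 mm), 200 mm wide, deck 105 mm above the bench. Origin: on the bench under the drive axis; z up, -x its front. A round bowl 150 mm across is open in the deck; in it is the steel drive hub. A rotor fully home lies flat on the hub's flange.
- hub_seat (a point): Centre of the flange's face, on the drive axis, 40 mm above the bench; axes as the housing's: not the hub's angle. On the flange stand a central pilot pin (23 mm thick, 34 mm high, tapered) and four studs (10 mm thick, 22 mm high, last 6 mm tapered) 38 mm from the axis, 90 degrees apart, one up to 25 degrees either way off the housing's +x: see it or find it by turning. A brake holds the hub (1.2 N m).
- lid (a joint): Hinge angle of the centrifuge's lid, rad: 0 shut, starts at 1.75 to 1.95 (open, leaning back past upright; stop at 2.0). Stiff damped hinge, about 0.3 N m (0.5 at 1 rad/s): the lid stays where it is left and must be pushed down all the way. It cannot shut while the rotor stands on the stud tips.
- lid_hinge (a point): Middle of the lid's hinge line, 110 mm behind the drive axis (centrifuge +x), 108 mm above the bench; the line runs along the centrifuge's y.
- lid_edge (a point): Middle of the lid's free edge, on its outer face, 205 mm from the hinge line. The lid is 194 mm wide and 8 mm thick; a lip 70 mm wide and 6 mm thick stands 15 mm farther out.
- amber_bottle: Bystander: brown bottle, 60 mm across, 122 mm high; origin at its underside.
- beaker: Bystander: glass beaker, 59 mm across, 70 mm high; origin at its underside.
- media_bottle: Bystander: clear bottle with blue cap, 56 mm across, 105 mm high; origin at its underside.
- petri_dish: Bystander: petri dish, 90 mm across, 15 mm high; origin at its underside.
- lab_timer: Bystander: flat white timer, 58 x 70 x 18 mm; origin at its underside.

How it is judged (in metres and radians):
On the way, in this order (a step that is already met when the one before it is completed fails the run):
1. the rotor lies on the sloping rest, neck up, and has been let go (distance between rotor and rest_center below 0.02 m and angle between the z axis of rotor and the z axis of rotor_rest, either way round below 0.78 rad and contact force between the fingers and rotor below 0.05 N and linear speed of rotor below 0.03 m/s), for 0.2 s.
2. the rotor lies fully home on the drive hub and has been let go, the lid still open (horizontal distance between rotor and centrifuge below 0.005 m and z of rotor in the frame of centrifuge between 0.036 and 0.0435 m and angle between the z axis of rotor and the z axis of centrifuge, either way round below 0.05 rad and angle between rotor's own z axis and vertical below 0.1 rad and contact force between the fingers and rotor below 0.05 N and value of joint lid above 1 rad), for 0.2 s.
At the end, for the whole second after the job is handed in: The rotor lies on the drive hub's flange inside the centrifuge, all four studs through its holes (origin within 5 mm of the drive axis and 36 to 43.5 mm above the bench, axis within 0.05 rad of the drive axis, neck up), at rest, and the lid is shut (within 0.04 rad) (horizontal distance between rotor and centrifuge below 0.005 m and z of rotor in the frame of centrifuge between 0.036 and 0.0435 m and angle between the z axis of rotor and the z axis of centrifuge, either way round below 0.05 rad and angle between rotor's own z axis and vertical below 0.1 rad and value of joint lid below 0.04 rad and linear speed of rotor below 0.02 m/s); the robot touches nothing.
It fails at once if the rotor is forced against the centrifuge (over 100 N) (contact force between rotor and centrifuge above 100 N).
It fails at once if the lid is slammed (faster than 3 rad/s) (velocity of joint lid below -3 rad/s).
It fails at once if another thing on the bench is pushed away (over 40 mm) (distance of any of amber_bottle, beaker, media_bottle, petri_dish, lab_timer from where it was at the start of the episode above 0.04 m).
It also fails if it takes over 72 s, if anything falls off the work surface, if the arm or the gripper's body presses on something with over 40 N, if the wrist force passes 120 N, or if a joint passes its speed limit or range.

### The arm

A 6-joint arm with a two-finger parallel gripper is mounted at the origin on a cart in front of the work surface, level with it; the furniture and walls round the work are solid. World frame = base frame: x ahead of the robot, y to its left, z up, the work surface at z = 0. Lengths are in m, angles in degrees, forces in N, time in s.
With the tool pointing down it reaches from about 0.4 to 0.825 m from the base axis. Payload 7 kg.
Tool frame: the origin (TCP) lies midway between the tips of the shut fingers; the grasp point (between the pads) lies 19 mm behind it; z points along the fingers, y is the direction in which the jaws open and shut (so a half turn about z gives the same grasp; the last joint's range is limited). The gripper opens to 88 mm and grips with 3 to 60 N. Pads are 19 mm wide; open, the fingers measure 130 mm over their backs; the gripper's body (78 mm by 193 mm) begins 47 mm behind the grasp point.
Start: joints at [-57.577, 20.546, 0.682, 0, -70.136, -16.507], TCP at [0.185, -0.649, 0.227] pointing down, gripper open.
Joint ranges: [-176.03, 176.03], [-82.01, 121.73], [-58.28, 71.71], [-173.87, 95.51], [-174.79, -0.11], [-173.66, 173.66]. Speed limits (degrees/s): [136.94, 136.94, 172.46, 180, 180, 180].

### API

Orientations are given as [roll, pitch, yaw] about the fixed x, y, z axes, in that order (R = Rz(yaw) Ry(pitch) Rx(roll)).
In Python, from plant import sensors, cams, job gives the robot as it stands.
- The arm moves only by the tool move_arm, never from a script. Its argument "commands" is a list of rows, each a list of 7 numbers: the finger opening in cm, from 0 to 8.76, then the shift along the tool's x, y, z in cm, then the turn, a rotation vector about the tool's x, y, z in rad. In form: [[hand, x, y, z, wx, wy, wz], ...]. A call has exactly 8 rows; each row is the pose to reach, as a shift and turn from the pose commanded when the call began, along the tool's axes at that moment; what a row does not reach only later rows make up. A row lasts 1/8 s, in which the tool goes at most 62.5 mm and 10.7 degrees, less where a joint would pass 70% of its speed; a pose out of reach is approached as far as the arm can. A call with a gripper value outside its range is refused whole. The fingers move at their own pace and stop on an object; the grip force is fixed at half the most. Time passes only in rows, so rows that repeat a pose let the fingers close, or fill a call up. It gives the time, the measured TCP pose, the force and the opening at its end, in the units of the state.
- sensors.get_obs(): the state, without advancing time (a new reading comes with each control period).
- cams.snapshot(name): name is "scene" or "top" or "wrist"; returns a dict with "frame" (420x560x3 uint8, red, green, blue), "camera_matrix" (3x3 intrinsics, pixels), "dist_coeffs" ([k1, k2, p1, p2, k3] as OpenCV has them; the pictures are not rectified), "R" (3x3) and "t" (3): a world point X has camera coordinates R X + t. Camera axes: x right, y down, z forward; pixel columns grow to the right and rows downward; lengths in m; the calibration is good to about 2 mm. A picture is of the moment at which its call begins. There is no depth.
- job.close_job(): hands the job in, once; it reports no verdict.
The state is a dict: "clock": time; "joint_pos": joint angles; "qvel": joint speeds; "tau": joint torques, N m; "tool_pos": TCP position; "orientation": TCP orientation; "force": force on the tool from outside, world axes, zero at the start; "moment": the same for the moment, N m; "opening": finger opening in m.
Only numpy, scipy, OpenCV 4.12 (cv2) and the standard library are available. Lean on these libraries where they do the work, as an engineer would, in place of code of your own. Each camera call takes 0.05 s, during which the arm holds its last target.

## Working session

There is one attempt and no reset: what is moved stays moved. The work goes in short steps, Python scripts to look and compute and a tool call to move; the robot and the scene stay as the last step left them, time stands still between calls to the robot, and variables do not carry over. Pictures are saved under pics/ and viewed, and the job is handed in when it is done.

Besides the shell and the picture viewer there is one more tool, called after ">>>" by a JSON object that holds its "method" and its "body". move_arm: Moves the arm, as the interface text tells. Its arguments: {"type":"object","properties":{"commands":{"type":"array"}},"required":["commands"]}

```bash
ls; mkdir -p pics
python3 - <<'E'
from plant import sensors,cams
import cv2,numpy as np
o=sensors.get_obs();print(o)
for n in ["scene","top","wrist"]:
    s=cams.snapshot(n);cv2.imwrite(f"pics/a_{n}.png",s["frame"][:,:,::-1])
    print(n,s["camera_matrix"],s["dist_coeffs"],s["R"],s["t"])
E
```

```text
pics
{'clock': 0.0, 'joint_pos': array([-5.75753752e+01,  2.05905481e+01,  6.36228656e-01, -2.03760050e-02,
       -7.01333346e+01, -1.65077557e+01]), 'qvel': array([ 0.07434406,  0.0372304 ,  0.00376289,  0.09836778, -0.06556911,
        0.00802575]), 'tau': array([-7.63051848e-04, -5.82726753e+01,  2.93056512e+01,  6.99719444e+00,
        6.95014576e-03, -1.33099084e-04]), 'tool_pos': array([ 0.18498475, -0.64868603,  0.22565051]), 'orientation': array([ 1.79910516e+02, -6.54352251e-03, -1.64090065e+02]), 'force': array([-0.67774094,  1.29639009, -0.28166461]), 'moment': array([-0.03203706,  0.02642825,  0.02538376]), 'opening': 0.08740036981598569}
scene [[540.53214077   0.         274.86442391]
 [  0.         540.53214077 203.8582828 ]
 [  0.           0.           1.        ]] [-0.06490353  0.          0.          0.          0.        ] [[ 8.80869696e-01 -4.73358495e-01  5.60673086e-04]
 [-2.36704512e-01 -4.41506979e-01 -8.65472450e-01]
 [ 4.09926277e-01  7.62235740e-01 -5.00956210e-01]] [-0.50873481  0.17990207  1.37871923]
top [[512.77555564   0.         274.29953378]
 [  0.         512.77555564 215.34941866]
 [  0.           0.           1.        ]] [0.03959344 0.         0.         0.         0.        ] [[-0.01011766 -0.99992519  0.00687411]
 [-0.98713125  0.00889057 -0.15966484]
 [ 0.15959178 -0.00840108 -0.98714735]] [-0.04252384  0.54554284  1.35157892]
wrist [[330.27821354   0.         275.69490205]
 [  0.         330.27821354 208.6051584 ]
 [  0.           0.           1.        ]] [-0.03502434  0.          0.          0.          0.        ] [[-0.27386462  0.96176681  0.00166552]
 [ 0.92800924  0.26379652  0.26307842]
 [ 0.25258073  0.07359349 -0.96477302]] [ 0.67331816 -0.03214328  0.39002403]
```

View pics/a_scene.png

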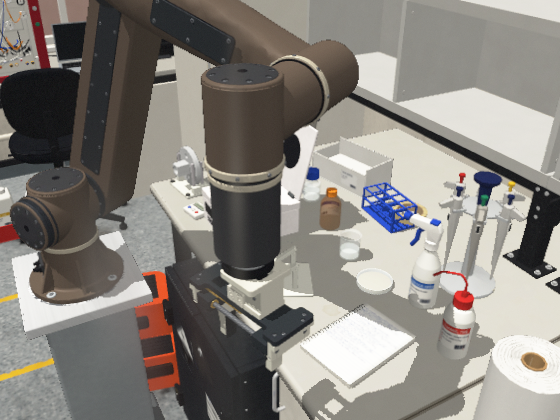

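View pics/a_top.png

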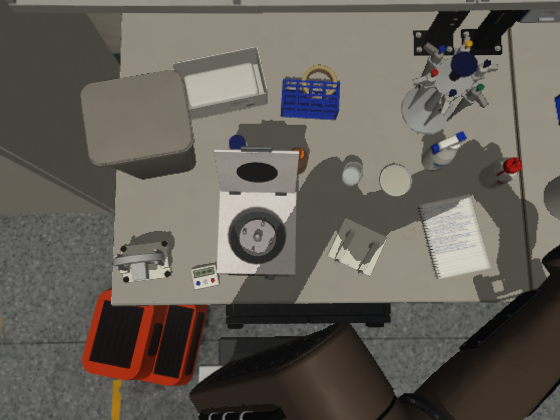

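View pics/a_wrist.png

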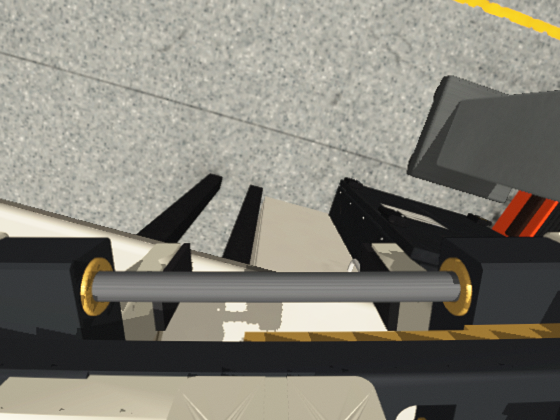

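```bash
cat > h.py <<'E'
import numpy as np,cv2,json
from plant import sensors,cams
from scipy.spatial.transform import Rotation as Ro
def snap(n,save=None):
    s=cams.snapshot(n)
    if save: cv2.imwrite(save,s["frame"][:,:,::-1])
    np.savez(f"last_{n}.npz",**{k:np.asarray(v) for k,v in s.items()})
    return s
def load(n): return dict(np.load(f"last_{n}.npz"))
def proj(s,X):
    X=np.atleast_2d(np.asarray(X,float)); r,_=cv2.Rodrigues(s["R"])
    return cv2.projectPoints(X,r,s["t"],s["camera_matrix"],s["dist_coeffs"])[0][:,0]
def ray(s,uv):
    p=cv2.undistortPoints(np.array([[uv]],float),s["camera_matrix"],s["dist_coeffs"])[0,0]
    d=s["R"].T@np.array([p[0],p[1],1]); c=-s["R"].T@s["t"]; return c,d/np.linalg.norm(d)
def atz(s,uv,z):
    c,d=ray(s,uv); return c+d*(z-c[2])/d[2]
def tri(rs):
    A=np.zeros((3,3));b=np.zeros(3)
    for c,d in rs:
        M=np.eye(3)-np.outer(d,d);A+=M;b+=M@c
    X=np.linalg.solve(A,b); return X,[np.linalg.norm((np.eye(3)-np.outer(d,d))@(X-c)) for c,d in rs]
def crop(s,f,x0,y0,x1,y1,k):
    im=s["frame"][y0:y1,x0:x1,::-1]
    cv2.imwrite(f,cv2.resize(im,None,fx=k,fy=k,interpolation=cv2.INTER_CUBIC))
def pose():
    o=sensors.get_obs(); return o["tool_pos"],Ro.from_euler("xyz",o["orientation"],degrees=True).as_matrix(),o
E
python3 - <<'E'
from h import *
s=snap("top");crop(s,"pics/b1.png",100,130,300,310,4);crop(s,"pics/b2.png",310,140,430,290,4)
s=snap("scene");crop(s,"pics/b3.png",150,120,420,310,2.9)
E
```

```text
(no output)
```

View pics/b1.png

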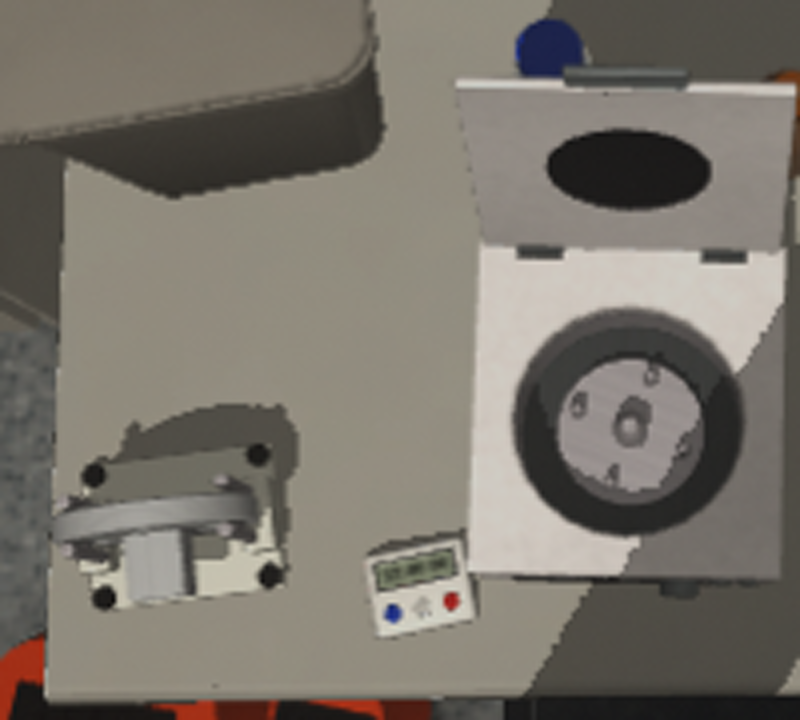

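View pics/b2.png

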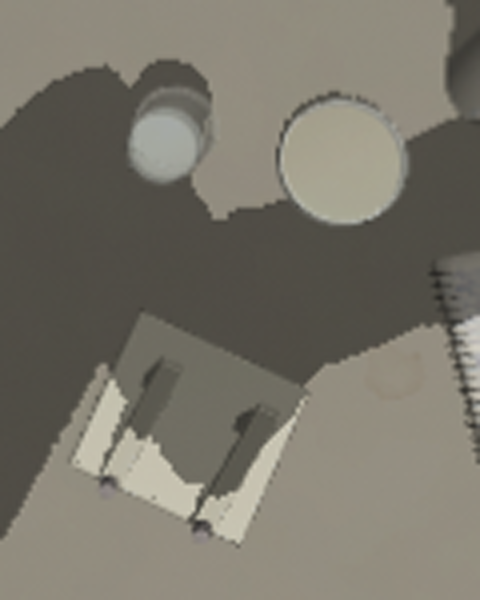

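View pics/b3.png

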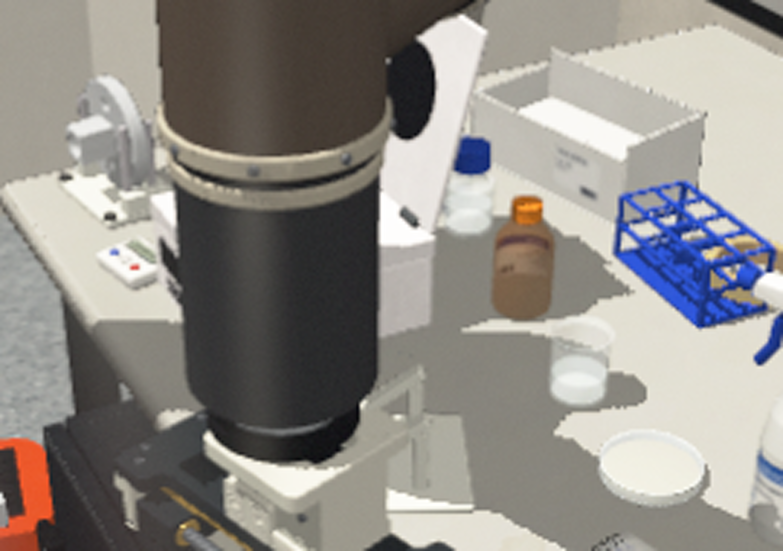

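Run:
```python
from h import *
np.set_printoptions(precision=4,suppress=True)
s=load("top")
b1=lambda x,y:((x+.5)/4-.5+100,(y+.5)/4-.5+130); b2=lambda x,y:((x+.5)/4-.5+310,(y+.5)/4-.5+140)
for n,p,z in [("rackbolt",b1(93,475),.01),("",b1(258,455),.01),("",b1(105,598),.01),("",b1(270,576),.01),
 ("bowl",b1(630,422),.105),("front L",b1(470,576),.105),("front R",b1(780,579),.105),("hingeL",b1(480,247),.105),("backR",b1(785,250),.105),
 ("pilot tip",b1(631,430),.074),("stud",b1(652,368),.062),("stud",b1(579,398),.062),("",b1(612,466),.062),("",b1(684,440),.062),
 ("lid edge L",b1(458,82),.3),("lid R",b1(796,88),.3),
 ("rest corners",b2(142,312),.0),("",b2(308,392),.0),("",b2(72,462),.0),("",b2(240,545),.0),("peg",b2(108,482),.03),("peg",b2(202,526),.03),
 ("neck top end",b1(160,600),.1)]:
    print(n,atz(s,p,z)[:3])
```

```text
rackbolt [0.4625 0.3685 0.01  ]
 [0.4751 0.2563 0.01  ]
 [0.3787 0.3572 0.01  ]
 [0.3922 0.246  0.01  ]
bowl [ 0.4839 -0.0023  0.105 ]
front L [0.3861 0.1001 0.105 ]
front R [ 0.3822 -0.0976  0.105 ]
hingeL [0.6001 0.0952 0.105 ]
backR [ 0.5964 -0.1044  0.105 ]
pilot tip [ 0.4824 -0.0022  0.074 ]
stud [ 0.5254 -0.0161  0.062 ]
stud [0.5056 0.0328 0.062 ]
 [0.4598 0.0109 0.062 ]
 [ 0.4767 -0.0371  0.062 ]
lid edge L [0.6541 0.0888 0.3   ]
lid R [ 0.6491 -0.102   0.3   ]
rest corners [ 0.544  -0.2469  0.    ]
 [ 0.4865 -0.3606  0.    ]
 [ 0.4391 -0.1949  0.    ]
 [ 0.381  -0.3089  0.    ]
peg [ 0.4229 -0.2156  0.03  ]
peg [ 0.3927 -0.2781  0.03  ]
neck top end [0.3734 0.2973 0.1   ]
```

```bash
cat >> h.py <<'E'
def rotdown(yaw): return Ro.from_euler("xyz",[180,0,yaw],degrees=True).as_matrix()
def plan(P,R=None,p0=None,R0=None):
    """shift cm / rotvec in tool axes from current commanded (approx measured) pose"""
    p,Rm,o=pose()
    p0=p if p0 is None else np.array(p0); R0=Rm if R0 is None else R0
    R=R0 if R is None else R
    sh=R0.T@(np.array(P)-p0)*100; rv=Ro.from_matrix(R0.T@R).as_rotvec()
    print("shift",np.round(sh,2),"rot",np.round(rv,4),"rowsmin",max(np.linalg.norm(sh)/6.25,np.degrees(np.linalg.norm(rv))/10.7)); return sh,rv
E
python3 - <<'E'
from h import *
np.set_printoptions(precision=4,suppress=True)
p,R,o=pose(); s=load("wrist") if 0 else cams.snapshot("wrist")
c=-s["R"].T@s["t"]; print("cam in tool",R.T@(c-p)); print("camaxes in tool",(s["R"]@R))
t=load("top")
for n,uv,z in [("media cap",(237,142),.105),("amber cap",(299,153),.122),("timer",(205,277),.018),("beaker",(352,174),.07)]: print(n,atz(t,uv,z))
plan([0.42,-0.33,0.33],rotdown(-120.0))
E
```

```text
cam in tool [ 0.0719  0.0009 -0.1579]
camaxes in tool [[-0.0002  1.     -0.0002]
 [-0.9647 -0.0003 -0.2632]
 [-0.2632  0.0001  0.9647]]
media cap [0.7337 0.0499 0.105 ]
amber cap [ 0.6973 -0.1134  0.122 ]
timer [0.3815 0.1418 0.018 ]
beaker [ 0.6523 -0.2589  0.07  ]
shift [-31.34  24.24 -10.36] rot [ 0.0005  0.0002 -0.7695] rowsmin 6.5525980373733175
```

Run:
```python
from h import *
p0,R0,_=pose();
sh,rv=plan([0.504,-0.194,0.33],rotdown(-120.0))
```

```text
shift [-43.15  35.02 -10.36] rot [ 5.000e-04  2.000e-04 -7.695e-01] rowsmin 9.044026533186873
```

>>> {"method": "move_arm", "body": {"commands": [[8.7, -2.2, 1.7, -1.5, 0, 0, 0], [8.7, -6.5, 5.2, -4, 0, 0, -0.1], [8.7, -11.5, 9.3, -6, 0, 0, -0.2], [8.7, -16.5, 13.4, -8, 0, 0, -0.3], [8.7, -21.5, 17.5, -9, 0, 0, -0.4], [8.7, -26.5, 21.5, -10, 0, 0, -0.5], [8.7, -31.5, 25.6, -10.3, 0, 0, -0.6], [8.7, -35, 28.4, -10.3, 0, 0, -0.7]]}}

```text
clock: 1.3
tool_pos: [0.4447, -0.2782, 0.3304]
orientation: [-179.9, 0.0, -123.8]
force: [-0.5, -0.9, -0.1]
opening: 0.0867
```

Run:
```python
from h import *
s=snap("wrist","pics/c1.png")
sh,rv=plan([0.504,-0.194,0.33],rotdown(-105))
```

```text
shift [-9.73 -0.28  0.02] rot [-0.0021  0.002  -0.32  ] rowsmin 1.713354019413511
```

View pics/c1.png

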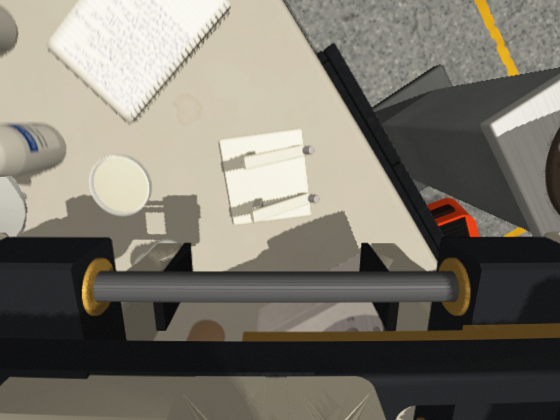

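Run:
```python
from h import *
np.savez("w1.npz",**load("wrist"))
s=load("wrist");crop(s,"pics/c2.png",200,110,340,240,5)
```

```text
(no output)
```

View pics/c2.png

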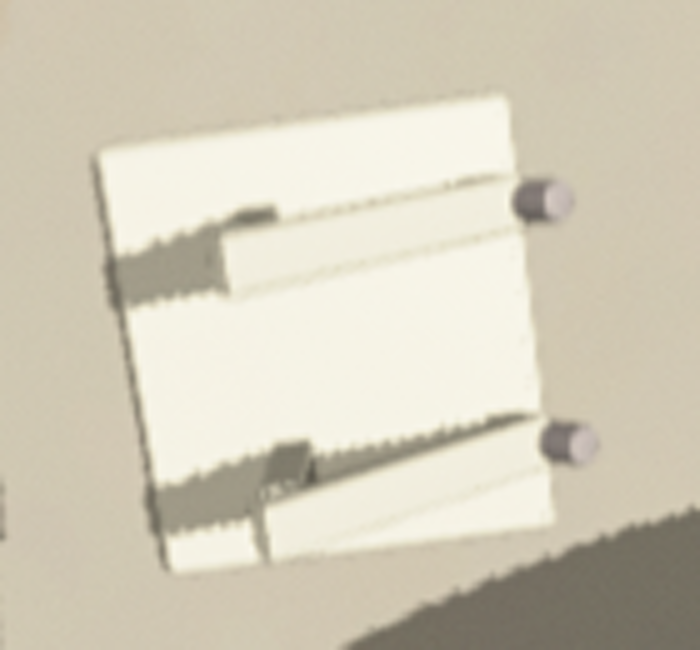

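Run:
```python
from h import *
np.set_printoptions(precision=4,suppress=True)
w=dict(np.load("w1.npz"));t=load("top")
c2=lambda x,y:((x+.5)/5-.5+200,(y+.5)/5-.5+110);b2=lambda x,y:((x+.5)/4-.5+310,(y+.5)/4-.5+140)
for n,a,b in [("peg-",(558,200),(202,530)),("peg+",(585,444),(109,488)),("up-",(98,152),(308,392)),("lo-",(507,95),(240,545)),("up+",(172,572),(142,312)),("lo+",(553,520),(72,462))]:
    print(n,*tri([ray(w,c2(*a)),ray(t,b2(*b))]),"w@z",atz(w,c2(*a),.03 if 'peg' in n else .008), atz(t,b2(*b),.03 if 'peg' in n else .008))
# model: fit x,y,yaw from wrist: pegtops+plate corners+runner ends
from scipy.optimize import least_squares
s38,c38=np.sin(np.radians(38)),np.cos(np.radians(38))
def pegs(cx):
    out=[]
    for y in(-.035,.035):
        d=np.sqrt(.071**2-.035**2); out.append([cx-d*c38-.014*s38,y,.056-d*s38+.014*c38])
    return out
def model(q):
    x,y,th,cx,h=q; P=np.array(pegs(cx)+[[.06,-.065,h],[-.06,-.065,h],[.06,.065,h],[-.06,.065,h]])
    return P@Ro.from_euler("z",th).as_matrix().T+[x,y,0]
W=[c2(*a) for a in [(558,200),(585,444),(98,152),(507,95),(172,572),(553,520)]];T=[b2(*a) for a in [(202,530),(109,488),(308,392),(240,545),(142,312),(72,462)]]
def res(q): return np.r_[(proj(w,model(q))-W).ravel()]
for f in [lambda q:(proj(w,model(q))-W).ravel(),lambda q:np.r_[(proj(w,model(q))-W).ravel(),(proj(t,model(q))-T).ravel()]]:
    r=least_squares(f,[.46,-.27,-.46,0,.008]); print(r.x,np.degrees(r.x[2]),np.round(r.fun,1))
    q=r.x; print("restcenter",q[:2]+q[3]*np.array([np.cos(q[2]),np.sin(q[2])]))
```

```text
peg- [ 0.3883 -0.2764  0.0407] [np.float64(0.0011995467772078824), np.float64(0.001199546777207951)] w@z [ 0.3868 -0.2753  0.03  ] [ 0.39  -0.278  0.03 ]
peg+ [ 0.4176 -0.215   0.0388] [np.float64(0.000679094865029477), np.float64(0.000679094865029361)] w@z [ 0.4171 -0.2127  0.03  ] [ 0.4188 -0.2161  0.03  ]
up- [ 0.485  -0.3563  0.0201] [np.float64(0.0008751484876217757), np.float64(0.000875148487621726)] w@z [ 0.488  -0.3571  0.008 ] [ 0.4856 -0.3588  0.008 ]
lo- [ 0.3815 -0.3061  0.0133] [np.float64(0.0010764283907165398), np.float64(0.0010764283907165662)] w@z [ 0.3823 -0.3054  0.008 ] [ 0.3807 -0.3074  0.008 ]
up+ [ 0.5414 -0.2444  0.0164] [np.float64(4.304578851809981e-05), np.float64(4.304578851802072e-05)] w@z [ 0.5439 -0.2428  0.008 ] [ 0.5427 -0.2457  0.008 ]
lo+ [ 0.4381 -0.1935  0.0126] [np.float64(3.7072434423806776e-05), np.float64(3.707243442368681e-05)] w@z [ 0.4384 -0.1921  0.008 ] [ 0.4385 -0.194   0.008 ]
[ 0.4642 -0.2734 -0.4519 -0.0116 -0.0017] -25.890462784686473 [ 0.1  0.3  0.1  0.5 -0.3 -0.3 -0.3 -0.5  0.1 -0.2  0.4  0.1]
restcenter [ 0.4538 -0.2683]
[ 0.4635 -0.2744 -0.4562 -0.0106  0.003 ] -26.136072875895128 [-0.5 -0.3 -0.7 -0.1 -0.7 -1.2  0.1 -1.2 -0.6 -0.1  0.6  0.3 -0.8  1.1
 -1.1  0.4 -0.3 -0.9 -0.7 -0.  -1.4 -0.9 -1.8  0.3]
restcenter [ 0.4539 -0.2698]
```

Run:
```python
from h import *
sh,rv=plan([0.45,0.085,0.33],rotdown(-83.6))
```

```text
shift [-30.08  19.56   0.04] rot [-0.0024  0.0016 -0.6935] rowsmin 5.7407868167085105
```

>>> {"method": "move_arm", "body": {"commands": [[8.7, -2.5, 1.6, 0, 0, 0, -0.06], [8.7, -6.5, 4.2, 0, 0, 0, -0.15], [8.7, -11, 7.2, 0, 0, 0, -0.25], [8.7, -15.5, 10.1, 0, 0, 0, -0.36], [8.7, -20, 13, 0, 0, 0, -0.47], [8.7, -24.5, 15.9, 0, 0, 0, -0.58], [8.7, -28, 18.2, 0, 0, 0, -0.65], [8.7, -30.1, 19.6, 0, 0, 0, -0.69]]}}

```text
clock: 2.35
tool_pos: [0.4492, 0.081, 0.3297]
orientation: [-180.0, 0.0, -84.2]
force: [1.1, -0.5, 0.7]
opening: 0.0871
```

Run:
```python
from h import *
s=snap("wrist","pics/d1.png");np.savez("w2.npz",**s)
sh,rv=plan([0.427,0.393,0.33],rotdown(-83.6))
print(pose()[2]["joint_pos"])
```

```text
shift [-3.112e+01 -9.200e-01 -2.000e-02] rot [-0.0004  0.0008 -0.0097] rowsmin 4.981905856462404
[ 3.51805963e+01 -3.79703308e+00 -1.51716256e+01 -2.91781161e-02
 -7.85821943e+01 -2.93300946e+01]
```

View pics/d1.png

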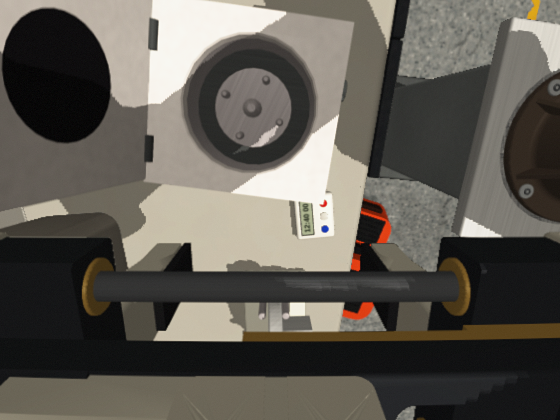

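Run:
```python
from h import *
s=load("wrist");crop(s,"pics/d2.png",140,0,360,205,3.6)
```

```text
(no output)
```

View pics/d2.png

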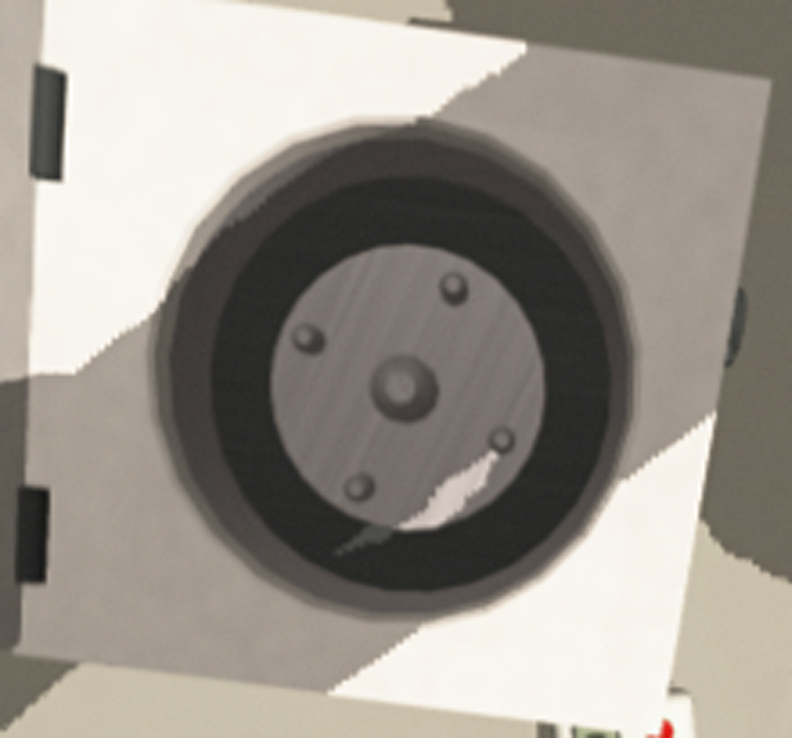

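Run:
```python
from h import *
from scipy.optimize import least_squares
np.set_printoptions(precision=4,suppress=True)
w=dict(np.load("w2.npz"))
c=lambda x,y:((x+.5)/3.6-.5+140,(y+.5)/3.6-.5)
st=[c(*a) for a in [(455,283),(304,334),(358,485),(501,436)]]
for a in st: print(atz(w,a,.062))
print("pilot",atz(w,c(399,385),.074),"flange",atz(w,c(408,388),.04),"bowl",atz(w,c(393,369),.105))
def m(q):
    a=q[2]+np.arange(4)*np.pi/2; return np.c_[q[0]+.038*np.cos(a),q[1]+.038*np.sin(a),np.full(4,.062)]
best=None
for a0 in range(4):
    r=least_squares(lambda q:(proj(w,m(q))-st).ravel(),[.483,0,a0*np.pi/2]); 
    if best is None or r.cost<best.cost: best=r
r=least_squares(lambda q:(proj(w,m(q))-np.array(st)[::-1]).ravel(),[.483,0,0]); print(r.x,r.cost)
print(best.x,np.degrees(best.x[2]),best.cost,best.fun)
```

```text
[ 0.4715 -0.035   0.062 ]
[ 0.5211 -0.0136  0.062 ]
[0.4991 0.0348 0.062 ]
[0.451  0.0133 0.062 ]
pilot [0.4866 0.0002 0.074 ] flange [ 0.4859 -0.      0.04  ] bowl [ 0.4865 -0.0035  0.105 ]
[0.4858 0.0007 0.9101] 3741.269426451224
[ 0.4857 -0.0001 -1.9427] -111.31075558891888 0.510010611280663 [-0.254  -0.485   0.0393 -0.2214 -0.313   0.3553  0.5304  0.4051]
```

>>> {"method": "move_arm", "body": {"commands": [[8.7, -2.5, -0.1, 0, 0, 0, 0], [8.7, -6.5, -0.2, 0, 0, 0, 0], [8.7, -11, -0.3, 0, 0, 0, 0], [8.7, -16, -0.4, 0, 0, 0, 0], [8.7, -21, -0.5, 0, 0, 0, 0], [8.7, -26, -0.7, 0, 0, 0, 0], [8.7, -29.5, -0.8, 0, 0, 0, 0], [8.7, -31.1, -0.9, 0, 0, 0, 0]]}}

```text
clock: 3.4
tool_pos: [0.4279, 0.391, 0.3289]
orientation: [180.0, -0.0, -84.4]
force: [0.2, -0.2, 1.0]
opening: 0.0871
```

Run:
```python
from h import *
s=snap("wrist","pics/e1.png");np.savez("w3.npz",**s);print(pose()[2]["joint_pos"])
```

```text
[ 6.17597833e+01  8.85592853e+00 -1.88845907e+00 -6.01589251e-03
 -7.93077938e+01 -5.61348695e+01]
```

View pics/e1.png

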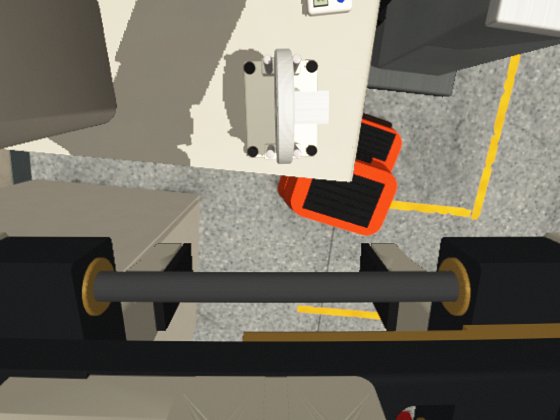

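Run:
```python
from h import *
s=load("wrist");crop(s,"pics/e2.png",230,30,350,180,5)
```

```text
(no output)
```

View pics/e2.png

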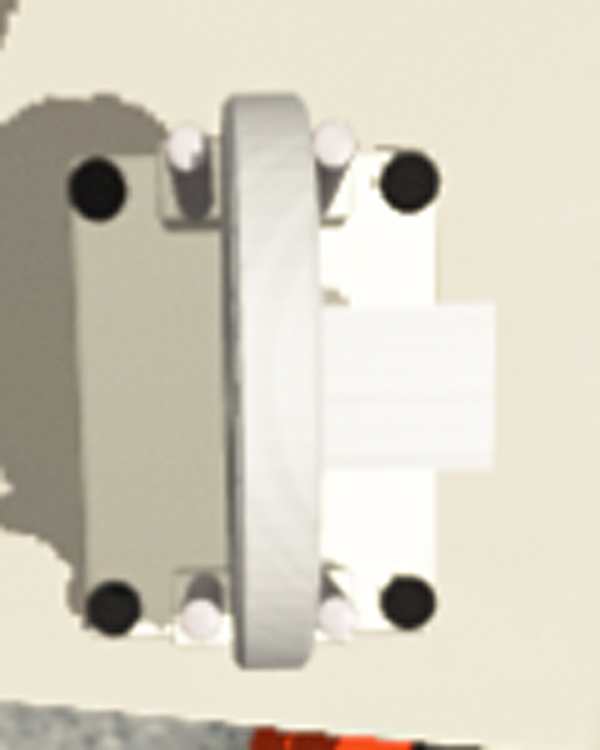

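Run:
```python
from h import *
from scipy.optimize import least_squares
np.set_printoptions(precision=4,suppress=True)
w=dict(np.load("w3.npz"));t=load("top")
c=lambda x,y:((x+.5)/5-.5+230,(y+.5)/5-.5+30)
pins=[c(*a) for a in [(185,147),(333,143),(203,618),(337,618)]]
P=[atz(w,a,.110) for a in pins]
for a in P: print(a)
C=np.mean(P,0);v=(P[2]-P[0]+P[3]-P[1]);print("centre",C,"yaw",np.degrees(np.arctan2(-v[0],v[1])),np.linalg.norm(v)/2, np.linalg.norm(P[0]-P[1]))
B=[atz(w,c(*a),.010) for a in [(98,190),(409,182),(114,608),(408,602)]];v=B[2]-B[0]+B[3]-B[1];print("bolts",np.mean(B,0),np.degrees(np.arctan2(-v[0],v[1])))
# rim top edges at centre y (midrow ~382)
for r in(300,382,460):
  L=atz(w,c(236,r),.143);R=atz(w,c(319,r),.143);print(L,R,np.linalg.norm(L-R))
print("neck end corners",atz(w,c(494,304),.097),atz(w,c(494,468),.097), atz(w,c(325,309),.097),atz(w,c(325,465),.097))
# triangulate neck end corners w/ top view
b1=lambda x,y:((x+.5)/4-.5+100,(y+.5)/4-.5+130)
for a,b in [((494,468),(130,603)),((494,304),(193,597))]: print(tri([ray(w,c(*a)),ray(t,b1(*b))]))
```

```text
[0.4491 0.2608 0.11  ]
[0.4179 0.2569 0.11  ]
[0.436  0.3592 0.11  ]
[0.4058 0.3563 0.11  ]
centre [0.4272 0.3083 0.11  ] yaw 7.278490274350418 0.09974566834388887 0.03136951725793442
bolts [0.4272 0.3083 0.01  ] 6.897481387852108
[0.4351 0.2932 0.143 ] [0.4188 0.2916 0.143 ] 0.016382876129437313
[0.4336 0.3087 0.143 ] [0.4171 0.307  0.143 ] 0.016569598135517578
[0.4321 0.3237 0.143 ] [0.4154 0.3221 0.143 ] 0.016753823823441455
neck end corners [0.3777 0.2845 0.097 ] [0.3729 0.32   0.097 ] [0.4153 0.2894 0.097 ] [0.4115 0.3232 0.097 ]
(array([0.3718, 0.3197, 0.0879]), [np.float64(0.0004418119667287537), np.float64(0.00044181196672890744)])
(array([0.3754, 0.2823, 0.0769]), [np.float64(0.0006265052663622659), np.float64(0.0006265052663623408)])
```

Run:
```python
from h import *
R=rotdown(-82.9)
plan([.4262,.3082,.20],R);plan([.4262,.3082,.114],R)
```

```text
shift [ 8.29  1.   12.88] rot [ 0.0006 -0.0007 -0.0258] rowsmin 2.4562968779172962
shift [ 8.29  1.   21.48] rot [ 0.0006 -0.0007 -0.0258] rowsmin 3.6871979542635422
```

>>> {"method": "move_arm", "body": {"commands": [[8.7, 1.5, 0.2, 2, 0, 0, 0], [8.7, 4, 0.5, 5, 0, 0, -0.02], [8.7, 6.5, 0.8, 9, 0, 0, -0.026], [8.7, 8, 1, 13, 0, 0, -0.026], [8.7, 8.3, 1, 16, 0, 0, -0.026], [8.7, 8.3, 1, 18.5, 0, 0, -0.026], [8.7, 8.3, 1, 20.5, 0, 0, -0.026], [8.7, 8.3, 1, 21.5, 0, 0, -0.026]]}}

```text
clock: 4.45
tool_pos: [0.4263, 0.3048, 0.1139]
orientation: [180.0, -0.0, -83.0]
force: [-1.0, -1.1, 0.1]
opening: 0.0872
```

Run:
```python
from h import *
s=snap("wrist","pics/f1.png");print(pose()[2])
s=snap("scene");crop(s,"pics/f2.png",130,100,400,300,2.9)
plan([.4262,.3082,.114],rotdown(-82.9))
```

```text
{'clock': 4.5, 'joint_pos': array([ 5.70453279e+01,  1.25255737e+01, -2.69720213e+01, -2.18529219e-02,
       -5.06105472e+01, -5.00359237e+01]), 'qvel': array([ 0.27018083, -0.67210818,  1.04849762,  0.00305978, -2.29792677,
       -0.13225574]), 'tau': array([ 1.06277852e-01, -4.46922362e+01,  2.57818776e+01,  6.33513585e+00,
       -1.12241569e-01,  6.00005747e-03]), 'tool_pos': array([0.42600673, 0.30474577, 0.11311389]), 'orientation': array([ 1.79917614e+02, -7.20557194e-02, -8.30044275e+01]), 'force': array([-0.16891923, -0.91890599, -1.38407764]), 'moment': array([-0.04023102,  0.17452547, -0.025319  ]), 'opening': 0.08683804894583474}
shift [-0.31 -0.03  0.  ] rot [ 0.0009 -0.001  -0.0016] rowsmin 0.04916365237546575
```

View pics/f1.png

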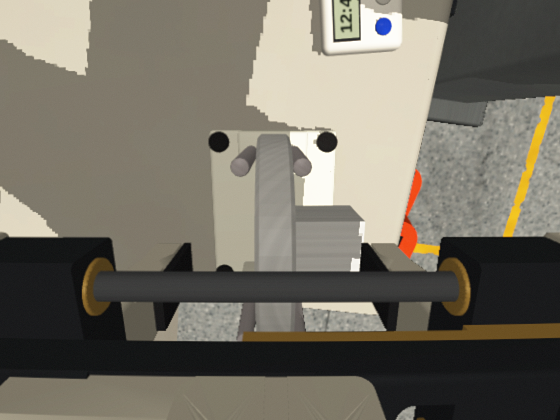

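View pics/f2.png

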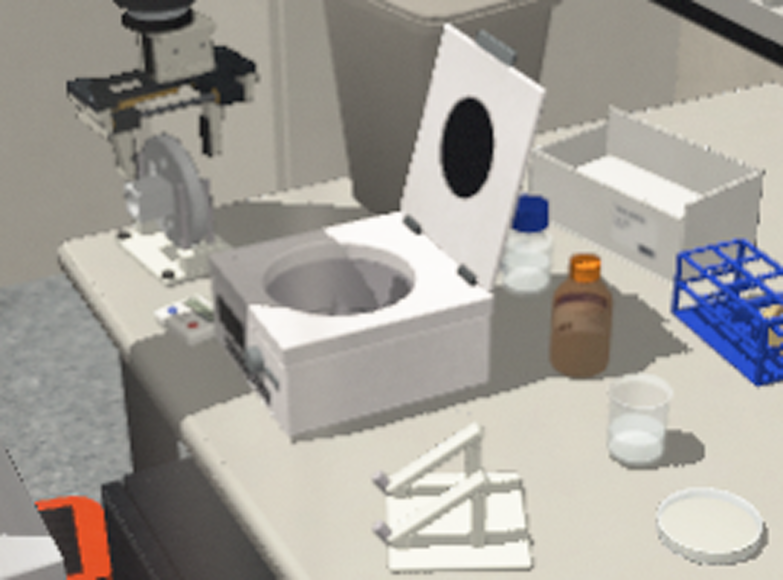

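>>> {"method": "move_arm", "body": {"commands": [[8.7, -0.3, 0, 0, 0, 0, 0], [6, -0.3, 0, 0, 0, 0, 0], [3.5, -0.3, 0, 0, 0, 0, 0], [1, -0.3, 0, 0, 0, 0, 0], [1, -0.3, 0, 0, 0, 0, 0], [1, -0.3, 0, 0, 0, 0, 0], [1, -0.3, 0, 0, 0, 0, 0], [1, -0.3, 0, 0, 0, 0, 0]]}}

```text
clock: 5.55
tool_pos: [0.426, 0.309, 0.1145]
orientation: [180.0, 0.0, -83.0]
force: [-0.1, 0.5, 0.6]
opening: 0.0222
```

>>> {"method": "move_arm", "body": {"commands": [[1, 0, 0, 0, 0, 0, 0], [1, 0, 0, 0, 0, 0, 0], [1, 0, 0, 0, 0, 0, 0], [1, 0, 0, 0, 0, 0, 0], [1, 0, 0, -0.6, 0, 0, 0], [1, 0, 0, -2, 0, 0, 0], [1, 0, 0, -4.5, 0, 0, 0], [1, 0, 0, -7, 0, 0, 0]]}}

```text
clock: 6.55
tool_pos: [0.4255, 0.3085, 0.1844]
orientation: [179.9, -0.1, -83.0]
force: [2.8, 1.6, -5.5]
opening: 0.0179
```

```bash
cat >> h.py <<'E'
C_REST=np.array([.454,-.2692,.056]); YR=np.radians(-26.0)
def restframe(th):
    ex=np.array([np.cos(YR),np.sin(YR),0]);ey=np.array([-np.sin(YR),np.cos(YR),0]);ez=np.array([0,0,1.])
    s,c=np.sin(np.radians(th)),np.cos(np.radians(th))
    n=-s*ex+c*ez; d=-c*ex-s*ez
    return n,d,-ey
def placepose(th,dn,du):
    n,d,x=restframe(th); R=np.c_[x,n,d]
    n8,d8,_=restframe(38)
    C=C_REST+dn*n8-du*d8
    return C-.0355*d+.009*n,R
E
python3 - <<'E'
from h import *
np.set_printoptions(precision=4,suppress=True)
P,R=placepose(40,.10,.02);print(P);P2,_=placepose(40,.003,.004);print(P2)
t=load("top");print(atz(t,(395,180),.015))
p=plan([.47,-.06,.33],rotdown(-100))
E
```

```text
[ 0.4321 -0.2585  0.1768]
[ 0.4744 -0.2792  0.0905]
[ 0.6473 -0.3879  0.015 ]
shift [ 37.13   0.12 -14.53] rot [ 0.0013 -0.0012  0.2972] rowsmin 6.379957682525418
```

>>> {"method": "move_arm", "body": {"commands": [[1, 1, 0, -3, 0, 0, 0], [1, 4, 0, -6.5, 0, 0, 0.02], [1, 8.5, 0, -9.5, 0, 0, 0.06], [1, 13.5, 0, -12, 0, 0, 0.11], [1, 19, 0, -14, 0, 0, 0.16], [1, 24.5, 0, -14.5, 0, 0, 0.21], [1, 30, 0, -14.5, 0, 0, 0.26], [1, 35.5, 0, -14.5, 0, 0, 0.3]]}}

```text
clock: 7.55
tool_pos: [0.4683, -0.0447, 0.3289]
orientation: [179.9, 0.0, -100.2]
force: [1.3, -0.3, -4.9]
opening: 0.0178
```

Run:
```python
from h import *
np.set_printoptions(precision=4,suppress=True)
print(pose()[2])
P,R=placepose(40,.10,.02);p,R0,_=pose()
sh,rv=plan(P,R)
P3=P+np.array([.03,0,.10]);plan(P3,R)
```

```text
{'clock': 7.55, 'joint_pos': array([ 18.5325,  -2.2678, -13.8063,  -0.0931, -78.5472, -28.7082]), 'qvel': array([-57.262 ,   7.9968,   7.2696,   0.0108,   0.6507,  38.8101]), 'tau': array([  5.9409, -31.9168,  31.3323,   7.9354,  -0.3442,  -1.2153]), 'tool_pos': array([ 0.4683, -0.0447,  0.3289]), 'orientation': array([ 179.881 ,    0.0388, -100.1943]), 'force': array([ 1.2734, -0.3288, -4.867 ]), 'moment': array([ 0.0917, -0.2343,  0.0405]), 'opening': 0.017772521291070792}
shift [21.7  -0.25 15.19] rot [-0.8648 -0.12    0.2582] rowsmin 4.8754289200882015
shift [21.16 -3.18  5.18] rot [-0.8648 -0.12    0.2582] rowsmin 4.8754289200882015
```

>>> {"method": "move_arm", "body": {"commands": [[1, 2, -0.3, 0.2, -0.05, -0.01, 0.02], [1, 5.5, -0.8, 1, -0.16, -0.02, 0.05], [1, 9, -1.3, 2, -0.3, -0.04, 0.09], [1, 12.5, -1.9, 3, -0.44, -0.06, 0.13], [1, 16, -2.4, 4, -0.58, -0.08, 0.17], [1, 19, -2.8, 4.7, -0.71, -0.1, 0.21], [1, 20.7, -3.1, 5.1, -0.81, -0.113, 0.242], [1, 21.2, -3.2, 5.2, -0.865, -0.12, 0.258]]}}

```text
clock: 8.55
tool_pos: [0.4637, -0.2584, 0.2744]
orientation: [129.7, 0.0, -116.1]
force: [-0.1, 1.1, -2.7]
opening: 0.0179
```

Run:
```python
from h import *
np.set_printoptions(precision=4,suppress=True)
print(pose()[2])
P,R=placepose(40,.05,.01)
sh,rv=plan(P,R);P,R=placepose(40,.003,.004);plan(P,R)
snap("wrist","pics/g1.png");s=snap("scene");crop(s,"pics/g2.png",130,100,400,300,2.9)
```

```text
{'clock': 8.55, 'joint_pos': array([ -14.7867,   37.1996,   21.0653,  -10.4067, -123.1725,  -13.0147]), 'qvel': array([ -4.7924,  14.7851,  15.0115,  -4.7287, -22.2976,  -5.6355]), 'tau': array([ -0.9901, -78.9238,  26.7278,   7.3751,  -3.362 ,   0.1135]), 'tool_pos': array([ 0.4637, -0.2584,  0.2744]), 'orientation': array([ 129.701 ,    0.0149, -116.1075]), 'force': array([-0.0679,  1.1161, -2.7382]), 'moment': array([-1.576 , -3.4404, -0.117 ]), 'opening': 0.01794520867582849}
shift [  1.4  -10.67   9.56] rot [ 0.0052  0.0016 -0.001 ] rowsmin 2.302548594942894
shift [  1.4  -15.35  10.3 ] rot [ 0.0052  0.0016 -0.001 ] rowsmin 2.965454067069126
```

View pics/g1.png

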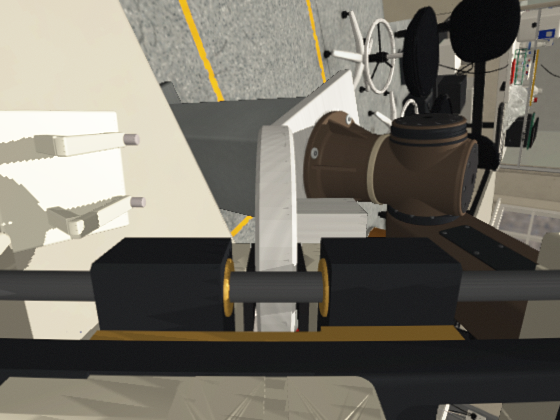

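View pics/g2.png

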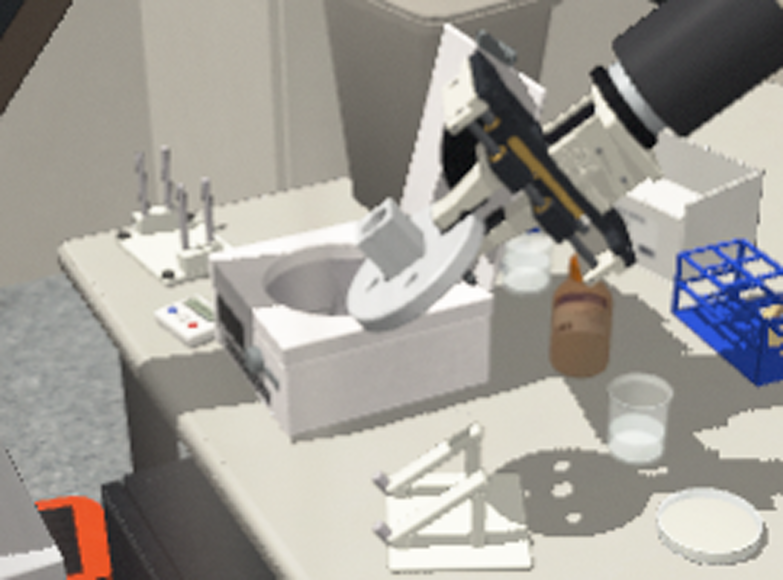

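>>> {"method": "move_arm", "body": {"commands": [[1, 0.2, -0.5, 0.5, 0, 0, 0], [1, 0.5, -2, 2, 0, 0, 0], [1, 0.8, -4, 4, 0, 0, 0], [1, 1.1, -6, 6, 0, 0, 0], [1, 1.3, -8, 7.7, 0, 0, 0], [1, 1.4, -9.5, 8.8, 0, 0, 0], [1, 1.4, -10.5, 9.4, 0, 0, 0], [1, 1.4, -10.7, 9.5, 0, 0, 0]]}}

```text
clock: 9.65
tool_pos: [0.4545, -0.2685, 0.1343]
orientation: [130.1, 0.0, -115.9]
force: [-0.2, 0.4, -3.8]
opening: 0.0177
```

Run:
```python
from h import *
np.set_printoptions(precision=4,suppress=True)
print(pose()[2])
P,R=placepose(40,.003,.004);plan(P,R)
snap("wrist","pics/g3.png");s=snap("scene");crop(s,"pics/g4.png",200,130,400,310,3.8)
```

```text
{'clock': 9.65, 'joint_pos': array([ -15.4874,   42.957 ,   12.1941,   -8.3924, -108.462 ,   -9.4365]), 'qvel': array([-0.2229,  0.546 ,  0.738 ,  0.4819,  0.4673,  0.1138]), 'tau': array([  0.028 , -81.3112,  23.7071,   6.3173,  -3.6109,  -0.0494]), 'tool_pos': array([ 0.4545, -0.2685,  0.1343]), 'orientation': array([ 130.118 ,    0.0021, -115.9156]), 'force': array([-0.161 ,  0.3983, -3.8229]), 'moment': array([-1.6086, -3.3448,  0.0101]), 'opening': 0.0176790475305385}
shift [ 0.09 -4.8   1.09] rot [-0.0021 -0.0011  0.001 ] rowsmin 0.7881267265170686
```

View pics/g3.png

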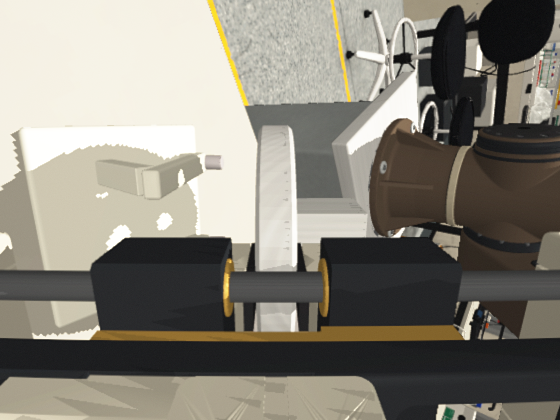

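View pics/g4.png

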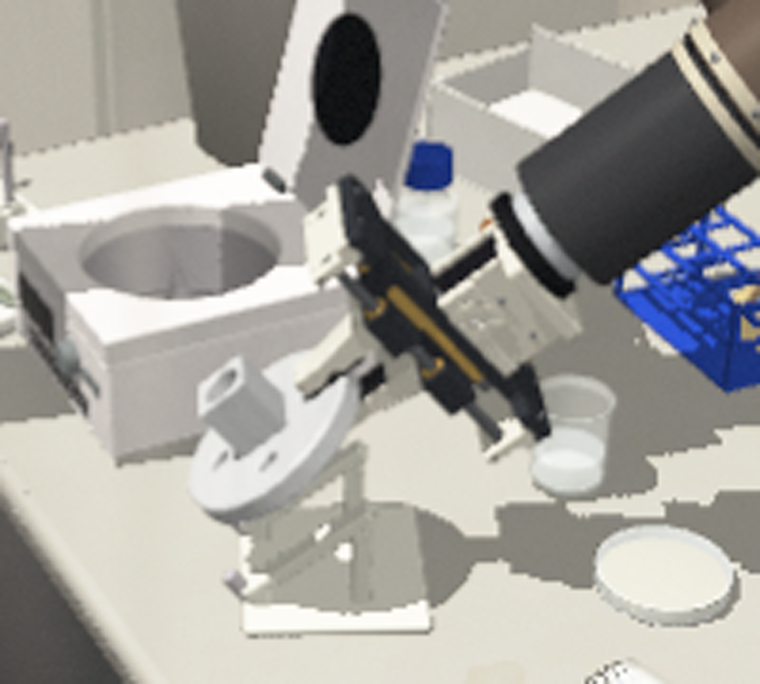

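>>> {"method": "move_arm", "body": {"commands": [[1, 0.1, -0.5, 0.2, 0, 0, 0], [1, 0.1, -1.3, 0.4, 0, 0, 0], [1, 0.1, -2.1, 0.6, 0, 0, 0], [1, 0.1, -2.9, 0.8, 0, 0, 0], [1, 0.1, -3.6, 0.9, 0, 0, 0], [1, 0.1, -4.1, 0.9, 0, 0, 0], [1, 0.1, -4.4, 0.9, 0, 0, 0], [1, 0.1, -4.5, 0.9, 0, 0, 0]]}}

```text
clock: 10.75
tool_pos: [0.4738, -0.2793, 0.0942]
orientation: [130.1, -0.0, -115.9]
force: [-1.1, 0.1, -4.5]
opening: 0.0177
```

Run:
```python
from h import *
np.set_printoptions(precision=4,suppress=True)
print(pose()[2]["force"],pose()[2]["moment"])
P,R=placepose(40,.000,.001);plan(P,R)
s=snap("top");crop(s,"pics/g5.png",290,150,470,330,4);s=snap("scene");crop(s,"pics/g6.png",220,180,360,310,5)
```

```text
[-1.0909  0.0791 -4.4886] [-1.6135 -3.3732 -0.0012]
shift [-0.04 -0.6   0.51] rot [-0.002  -0.0009  0.0007] rowsmin 0.12680078203804818
```

View pics/g5.png

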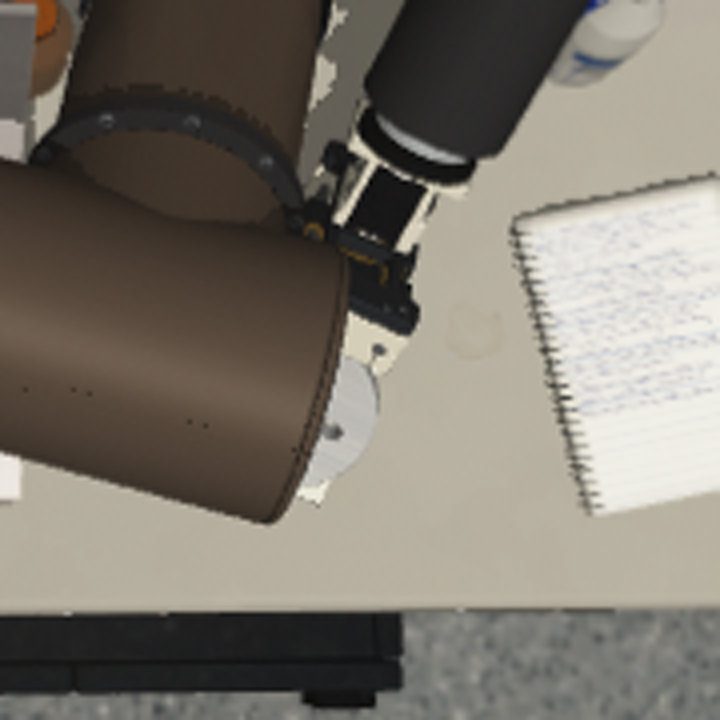

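View pics/g6.png

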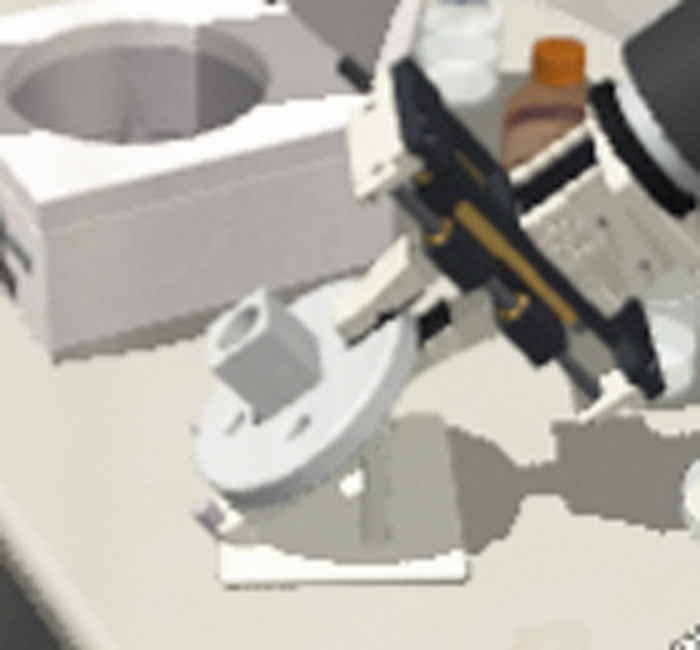

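>>> {"method": "move_arm", "body": {"commands": [[1, 0, -0.1, 0, 0, 0, 0], [1, 0, -0.2, 0.1, 0, 0, 0], [1, 0, -0.3, 0.1, 0, 0, 0], [1, 0, -0.4, 0.1, 0, 0, 0], [1, 0, -0.5, 0.1, 0, 0, 0], [1, 0, -0.6, 0.1, 0, 0, 0], [1, 0, -0.6, 0.1, 0, 0, 0], [1, 0, -0.6, 0.1, 0, 0, 0]]}}

```text
clock: 11.85
tool_pos: [0.476, -0.2804, 0.0898]
orientation: [130.0, -0.0, -115.9]
force: [-1.6, 2.6, 3.6]
opening: 0.0174
```

>>> {"method": "move_arm", "body": {"commands": [[2.2, 0, 0, 0, 0, 0, 0], [2.6, 0, 0, 0, 0, 0, 0], [3.0, 0, 0, 0, 0, 0, 0], [3.4, 0, 0, 0, 0, 0, 0], [3.8, 0, 0, 0, 0, 0, 0], [3.8, 0, 0, 0, 0, 0, 0], [3.8, 0, 0, 0, 0, 0, 0], [3.8, 0, 0, 0, 0, 0, 0]]}}

```text
clock: 12.85
tool_pos: [0.4765, -0.2806, 0.0891]
orientation: [130.1, -0.0, -115.9]
force: [-0.5, 0.3, -0.1]
opening: 0.0381
```

Run:
```python
from h import *
np.set_printoptions(precision=4,suppress=True)
print(pose()[2]["force"],pose()[2]["moment"],pose()[2]["opening"])
s=snap("scene");crop(s,"pics/g7.png",220,180,360,310,5);snap("wrist","pics/g8.png")
```

```text
[-0.5219  0.3027 -0.105 ] [-1.057  -2.2245 -0.0049] 0.03805866531568003
```

View pics/g7.png

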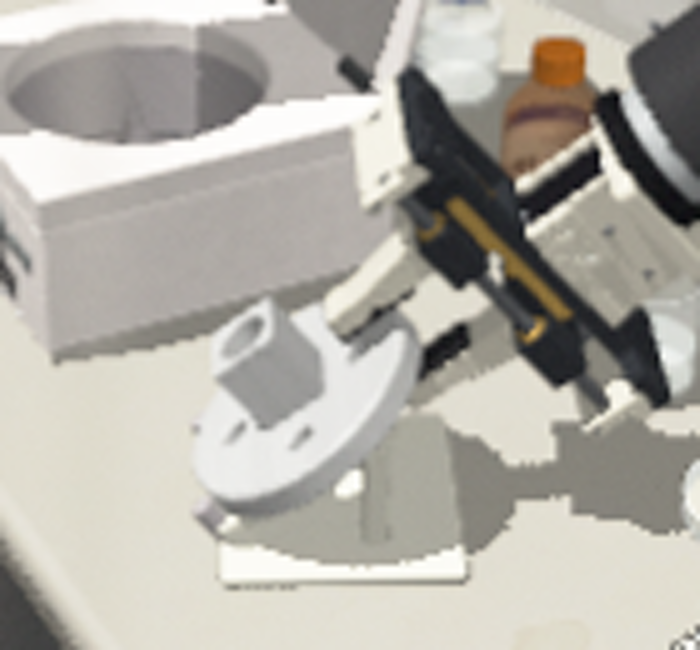

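View pics/g8.png

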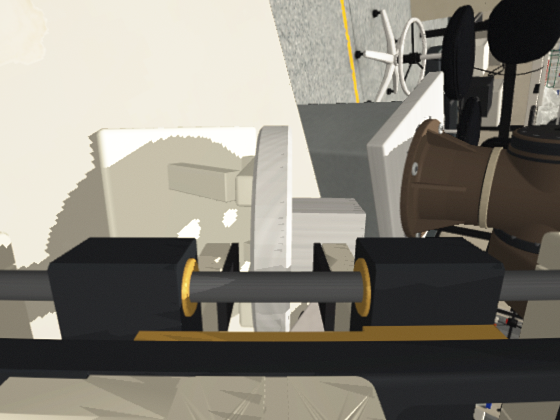

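>>> {"method": "move_arm", "body": {"commands": [[3.8, 0, 0, -0.5, 0, 0, 0], [3.8, 0, 0, -1.5, 0, 0, 0], [3.8, 0, 0, -3, 0, 0, 0], [3.8, 0, 0, -5, 0, 0, 0], [3.8, 0, 0, -7, 0, 0, 0], [4.5, 0, 1, -9, 0, 0, 0], [5, 0, 3, -11, 0, 0, 0], [5.5, 0, 6, -12, 0, 0, 0]]}}

```text
clock: 13.95
tool_pos: [0.5248, -0.3042, 0.2126]
orientation: [130.1, -0.0, -115.9]
force: [-0.4, 0.1, -0.0]
opening: 0.0536
```

Run:
```python
from h import *
np.set_printoptions(precision=4,suppress=True)
print(pose()[2])
s=snap("scene");crop(s,"pics/h1.png",200,150,400,310,3.8);snap("wrist","pics/h2.png")
```

```text
{'clock': 13.95, 'joint_pos': array([ -16.5237,   46.6389,   30.5798,   -8.59  , -123.1729,  -10.8342]), 'qvel': array([  0.9985, -19.7225,  -6.5977,  -2.1963, -12.4019,  -3.3316]), 'tau': array([ -0.2952, -83.9397,  27.7066,   6.7787,  -2.2217,   0.0326]), 'tool_pos': array([ 0.5248, -0.3042,  0.2126]), 'orientation': array([ 130.0889,   -0.0157, -115.9422]), 'force': array([-0.4162,  0.0984, -0.0252]), 'moment': array([-1.0848, -2.2377, -0.0342]), 'opening': 0.053601462432712056}
```

View pics/h1.png

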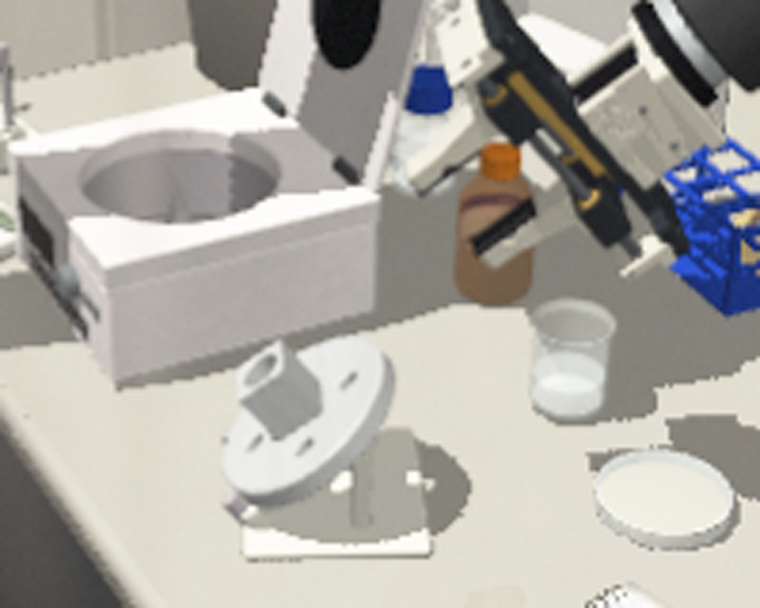

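View pics/h2.png

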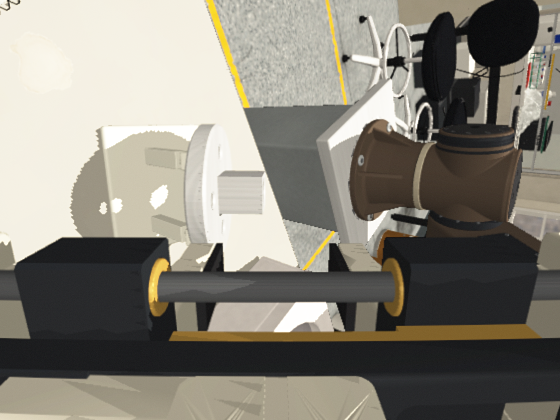

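```bash
cat >> h.py <<'E'
def neckpose(h,th=38):
    n,d,x=restframe(th); R=np.c_[-d,x,-n]   # tool y = -ey
    return C_REST+h*n,R
E
python3 - <<'E'
from h import *
np.set_printoptions(precision=4,suppress=True)
P,R=neckpose(.14);print(P,Ro.from_matrix(R).as_euler("xyz",degrees=True))
sh,rv=plan([.45,-.26,.36],R)
print(pose()[0], pose()[2]["qvel"])
E
```

```text
[ 0.3765 -0.2314  0.1663] [180. -38. -26.]
shift [-0.73 16.57 -2.7 ] rot [ 1.1772  1.1765 -1.2279] rowsmin 11.074944076539934
[ 0.5251 -0.3046  0.2165] [-0.0559  1.7325 -1.3047 -0.4914  2.0761  0.3741]
```

>>> {"method": "move_arm", "body": {"commands": [[7, 0, 2, -0.5, 0.03, 0.03, -0.03], [7, -0.1, 4.5, -1, 0.1, 0.1, -0.1], [7, -0.2, 7, -1.5, 0.18, 0.18, -0.19], [7, -0.3, 9.5, -2, 0.27, 0.27, -0.28], [7, -0.4, 12, -2.3, 0.36, 0.36, -0.375], [7, -0.5, 14, -2.5, 0.45, 0.45, -0.47], [7, -0.6, 15.5, -2.6, 0.54, 0.54, -0.563], [7, -0.7, 16.6, -2.7, 0.63, 0.63, -0.657]]}}

```text
clock: 15.05
tool_pos: [0.4501, -0.2595, 0.3582]
orientation: [164.2, -10.5, -65.2]
force: [-0.1, 0.2, 0.0]
opening: 0.0697
```

Run:
```python
from h import *
np.set_printoptions(precision=4,suppress=True)
print(pose()[2])
P,R=neckpose(.14)
plan(P,R)
plan(P,R,p0=[.45,-.26,.36])
```

```text
{'clock': 15.05, 'joint_pos': array([  3.2226,   4.4974, -11.9458,  15.3   , -85.0139,  17.2011]), 'qvel': array([ 20.4477, -44.3638, -46.9874,  23.4017,  48.6265,  22.3082]), 'tau': array([ -3.2276, -30.9146,  31.5334,   6.6205,  -2.0417,  -0.6549]), 'tool_pos': array([ 0.4501, -0.2595,  0.3582]), 'orientation': array([164.2188, -10.4948, -65.2425]), 'force': array([-0.1195,  0.1649,  0.0243]), 'moment': array([ 0.9408, -0.4201,  0.0067]), 'opening': 0.0697212957938127}
shift [-9.03  0.45 18.66] rot [ 0.545   0.5484 -0.5665] rowsmin 5.132672512720871
shift [-9.11  0.37 18.82] rot [ 0.545   0.5484 -0.5665] rowsmin 5.132672512720871
```

>>> {"method": "move_arm", "body": {"commands": [[7, -0.7, 0, 1, 0.07, 0.07, -0.07], [7, -2.2, 0.1, 4, 0.16, 0.16, -0.165], [7, -3.9, 0.2, 7.5, 0.25, 0.25, -0.26], [7, -5.6, 0.3, 11, 0.34, 0.34, -0.35], [7, -7, 0.3, 14, 0.42, 0.42, -0.44], [7, -8.2, 0.4, 16.5, 0.49, 0.49, -0.51], [7, -8.9, 0.4, 18.2, 0.53, 0.53, -0.55], [7, -9.1, 0.4, 18.8, 0.545, 0.548, -0.567]]}}

```text
clock: 16.05
tool_pos: [0.3818, -0.2792, 0.2115]
orientation: [-176.1, -34.1, -26.1]
force: [0.5, 0.1, 0.7]
opening: 0.0697
```

Run:
```python
from h import *
np.set_printoptions(precision=4,suppress=True)
print(pose()[2])
P,R=neckpose(.14)
plan(P,R)
s=snap("wrist","pics/i1.png");np.savez("w4.npz",**s)
s=snap("scene");crop(s,"pics/i2.png",200,150,400,310,3.8)
```

```text
{'clock': 16.05, 'joint_pos': array([ -8.5954, -18.2499, -58.1683,  20.4288, -17.3192,  55.9093]), 'qvel': array([-22.6275,   5.9463,   0.248 , -37.8057,  26.6888,  62.5238]), 'tau': array([ 2.2287, -2.9805, 27.2985,  6.5997,  1.2168, -1.2699]), 'tool_pos': array([ 0.3818, -0.2792,  0.2115]), 'orientation': array([-176.1371,  -34.0607,  -26.1084]), 'force': array([0.4645, 0.144 , 0.6916]), 'moment': array([ 0.561 ,  1.9479, -0.0137]), 'opening': 0.06972351389303409}
shift [-4.67 -3.9   2.57] rot [-0.0663  0.0687 -0.0038] rowsmin 1.0559602580729581
```

View pics/i1.png

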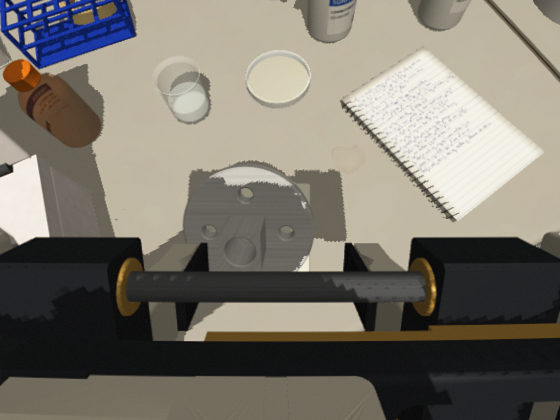

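View pics/i2.png

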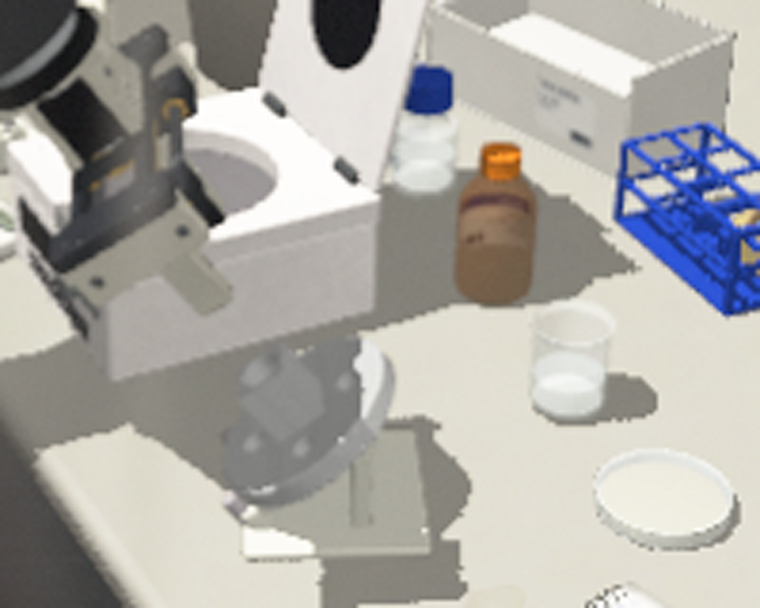

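```bash
cat > kin.py <<'E'
import numpy as np
from scipy.optimize import least_squares
from scipy.spatial.transform import Rotation as Ro
S=[([-57.5754,20.5905,.6362,-.0204,-70.1333,-16.5078],[.18498,-.64869,.22565],[179.91,-.0065,-164.09]),
([57.04533,12.52557,-26.97202,-.02185,-50.61055,-50.03592],[.42600673,.30474577,.11311389],[179.9176,-.0721,-83.0044]),
([18.5325,-2.2678,-13.8063,-.0931,-78.5472,-28.7082],[.4683,-.0447,.3289],[179.881,.0388,-100.1943]),
([-14.7867,37.1996,21.0653,-10.4067,-123.1725,-13.0147],[.4637,-.2584,.2744],[129.701,.0149,-116.1075]),
([-15.4874,42.957,12.1941,-8.3924,-108.462,-9.4365],[.4545,-.2685,.1343],[130.118,.0021,-115.9156]),
([-16.5237,46.6389,30.5798,-8.59,-123.1729,-10.8342],[.5248,-.3042,.2126],[130.0889,-.0157,-115.9422]),
([3.2226,4.4974,-11.9458,15.3,-85.0139,17.2011],[.4501,-.2595,.3582],[164.2188,-10.4948,-65.2425]),
([-8.5954,-18.2499,-58.1683,20.4288,-17.3192,55.9093],[.3818,-.2792,.2115],[-176.1371,-34.0607,-26.1084])]
R=lambda ax,a:Ro.from_euler(ax,a,degrees=True).as_matrix()
A=np.array([[0,0,1],[0,-1,0],[1,0,0]]).astype(float) # adjusted by fit const
def fk(j,q,s4=1,s6=-1):
    h,a1,dl,L1,e,L2,Lt=q[:7]
    p=np.zeros(3);M=R("z",j[0]);p=M@np.array([a1,dl,h])
    M=M@R("y",j[1]);p=p+M@[0,0,L1]
    M=M@R("y",-j[2]);p=p+M@[0,0,e]
    M=M@R("x",s4*j[3]);p=p+M@[L2,0,0]
    M=M@R("y",-j[4]);p=p+M@[Lt,0,0]
    M=M@R("x",s6*j[5]);
    # tool: z = x axis ; constant
    T=M@np.c_[R("x",q[7])@[0,1,0],R("x",q[7])@[0,0,1],[1,0,0]]
    return p,T
def res(q,s4,s6):
    o=[]
    for j,p,e in S:
        P,T=fk(j,q,s4,s6);o+=list(P-p);o+=list(.3*Ro.from_matrix(T.T@Ro.from_euler("xyz",e,degrees=True).as_matrix()).as_rotvec())
    return np.array(o)
def fit():
    best=None
    for s4 in(1,-1):
      for s6 in(1,-1):
        for c in(0,90,180,270):
          r=least_squares(res,[.2,0,-.19,.4,0,.4,.3,c],args=(s4,s6))
          if best is None or r.cost<best[0]: best=(r.cost,s4,s6,r.x)
    return best
E
python3 -c "
from kin import *
np.set_printoptions(precision=4,suppress=True)
b=fit();print(b);print(np.round(res(b[3],b[1],b[2]).reshape(-1,6)*1000,1))"
```

```text
(np.float64(0.004279386063763036), -1, -1, array([  0.1876,   0.0601,  -0.1885,   0.5862,   0.0027,   0.4039,
         0.3774, 180.    ]))
[[  2.5   2.2  -2.   -0.   -0.   -0. ]
 [  4.   12.2  14.6  -0.    0.    0. ]
 [  1.6   4.  -11.1  -0.    0.    0. ]
 [  4.1  -1.1  29.4  -0.    0.   -0. ]
 [ 14.3  -2.8  34.9   0.    0.   -0. ]
 [  1.    0.8  25.3   0.   -0.    0. ]
 [-11.6  -4.  -55.   -0.   -0.    0. ]
 [-23.5  -5.3 -36.2  -0.   -0.    0. ]]
```

```bash
python3 - <<'E'
s=open('kin.py').read()
s=s.replace("h,a1,dl,L1,e,L2,Lt=q[:7]","h,a1,dl,L1,e,L2,Lt=q[:7];u,v,w1,w2=q[8:12]").replace("M@[0,0,L1]","M@[u,0,L1]").replace("M@[L2,0,0]","M@[L2,v,0]").replace("M@[Lt,0,0]","M@[Lt,w1,w2]")
s=s.replace(".3,c]",".3,c,0,0,0,0]")
open('kin.py','w').write(s)
E
python3 -c "
from kin import *
np.set_printoptions(precision=4,suppress=True)
b=fit();print(b);print(np.round(res(b[3],b[1],b[2]).reshape(-1,6)*1000,1));np.save('q.npy',b[3])"
```

```text
(np.float64(3.1649433778695486e-09), -1, -1, array([   0.1988,   -0.0001,    0.    ,    0.6016,    0.    ,    0.4637,
          0.378 ,  180.    ,    0.    , -211.6493,  211.4575,   -0.    ]))
[[ 0. -0.  0. -0. -0. -0.]
 [-0. -0. -0. -0.  0.  0.]
 [-0.  0. -0. -0.  0.  0.]
 [-0.  0.  0. -0.  0. -0.]
 [ 0. -0. -0.  0.  0. -0.]
 [ 0. -0.  0.  0. -0.  0.]
 [ 0.  0. -0. -0. -0.  0.]
 [-0. -0.  0. -0. -0.  0.]]
```

```bash
cat >> kin.py <<'E'
try: Q=np.load('q.npy')
except Exception: Q=None
LO=np.array([-176,-82,-58.2,-173.8,-174.7,-.2]);HI=np.array([176,121.7,71.7,95.5,-.2,173.6]);LO[5]=-173.6
def ik(P,Rt,seeds):
    best=None
    for s in seeds:
        f=lambda j:np.r_[(lambda a:np.r_[a[0]-P,.2*Ro.from_matrix(a[1].T@Rt).as_rotvec()])(fk(j,Q,-1,-1))]
        r=least_squares(f,np.clip(s,LO+.5,HI-.5),bounds=(LO,HI),x_scale=30.,max_nfev=200)
        if best is None or r.cost<best[0]-1e-9: best=(r.cost,r.x)
    P2,R2=fk(best[1],Q,-1,-1)
    return best[1],np.linalg.norm(P2-P)*1000,np.degrees(np.linalg.norm(Ro.from_matrix(R2.T@Rt).as_rotvec()))
E
cat > t.py <<'E'
from h import *
from kin import ik
np.set_printoptions(precision=1,suppress=True)
rng=np.random.default_rng(0)
cur=pose()[2]["joint_pos"]
seeds=[cur]+[np.array([rng.uniform(-90,90),rng.uniform(-40,80),rng.uniform(-58,70),rng.uniform(-170,95),rng.uniform(-150,-10),rng.uniform(-170,170)]) for _ in range(25)]
for h in(.03,.08,.14):
  for th in (38,25):
    n,d,x=restframe(38); n2,d2,_=restframe(th)
    for nm,R in [("A",np.c_[-d2,x,-n2]),("B",np.c_[d2,-x,-n2]),("C",np.c_[x,d2,-n2]),("D",np.c_[-x,-d2,-n2])]:
        j,ep,eo=ik(C_REST+h*n,R,seeds); print(h,th,nm,j,round(ep,2),round(eo,2))
E
python3 t.py
```

```text
0.03 38 A [-20.8   4.2 -42.3 -60.8  -0.2 146.9] 8.13 6.44
0.03 38 B [-20.8   4.2 -42.3 -60.8  -0.2 -33.1] 8.13 6.44
0.03 38 C [-20.8   4.2 -42.3 -60.8  -0.2  56.9] 8.13 6.44
0.03 38 D [ -20.8    4.2  -42.3  -60.8   -0.2 -123.1] 8.13 6.44
0.03 25 A [ -8.8   3.4 -58.2  27.8  -7.7  46.5] 4.16 4.35
0.03 25 B [  -8.8    3.4  -58.2   27.8   -7.7 -133.5] 4.16 4.35
0.03 25 C [ -8.8   3.4 -58.2  27.8  -7.7 -43.5] 4.16 4.35
0.03 25 D [ -8.8   3.4 -58.2  27.8  -7.7 136.5] 4.16 4.35
0.08 38 A [-16.2  -3.7 -48.2 -42.4  -2.3 124.9] 12.38 9.81
0.08 38 B [-16.2  -3.7 -48.2 -42.5  -2.3 -55. ] 12.38 9.81
0.08 38 C [-16.2  -3.7 -48.2 -42.4  -2.3  34.9] 12.38 9.81
0.08 38 D [ -16.2   -3.7  -48.2  -42.4   -2.3 -145.1] 12.38 9.81
0.08 25 A [ -4.4  -4.5 -58.2  23.9 -15.9  46.9] 3.45 3.11
0.08 25 B [  -4.4   -4.5  -58.2   23.9  -15.9 -133.1] 3.45 3.11
0.08 25 C [ -4.4  -4.5 -58.2  23.9 -15.9 -43.1] 3.45 3.11
0.08 25 D [ -4.4  -4.5 -58.2  23.9 -15.9 136.9] 3.45 3.11
0.14 38 A [ -5.3 -16.6 -58.2   9.3 -16.   64. ] 12.32 10.63
0.14 38 B [  -5.3  -16.6  -58.2    9.3  -16.  -116. ] 12.32 10.63
0.14 38 C [ -5.3 -16.6 -58.2   9.3 -16.  -26. ] 12.32 10.63
0.14 38 D [ -5.3 -16.6 -58.2   9.3 -16.  154. ] 12.32 10.63
0.14 25 A [  1.5 -14.6 -58.2  22.5 -26.7  44.3] 2.12 1.65
0.14 25 B [   1.5  -14.6  -58.2   22.5  -26.7 -135.7] 2.12 1.65
0.14 25 C [  1.5 -14.6 -58.2  22.5 -26.7 -45.7] 2.12 1.65
0.14 25 D [  1.5 -14.6 -58.2  22.5 -26.7 134.3] 2.12 1.65
```

```bash
cat > t.py <<'E'
from h import *
from kin import ik
np.set_printoptions(precision=1,suppress=True)
rng=np.random.default_rng(0)
cur=pose()[2]["joint_pos"]
seeds=[cur]+[np.array([rng.uniform(-60,60),rng.uniform(-40,60),rng.uniform(-58,20),rng.uniform(-100,95),rng.uniform(-120,-10),rng.uniform(-170,170)]) for _ in range(8)]
n,d,x=restframe(38)
for th in (24,20,16,12,8):
    n2,d2,_=restframe(th)
    for nm,R in [("A",np.c_[-d2,x,-n2])]:
      for h in(.0,.05,.1):
        j,ep,eo=ik(C_REST+.044*n-.019*n2+h*n,R,seeds); print(th,nm,h,j,round(ep,2),round(eo,2))
for al in (-60,-40,-20,20,40,60):
    z=-n*np.cos(np.radians(al))+(-x)*np.sin(np.radians(al))
    for nm,y in [("C",d)]:
      for h in(.0,.05,.1):
        j,ep,eo=ik(C_REST+.044*n+.019*z+h*n,np.c_[np.cross(y,z),y,z],seeds); print(al,nm,h,j,round(ep,2),round(eo,2))
E
python3 t.py
```

```text
24 A 0.0 [ -8.8   4.3 -58.2  28.   -7.7  46.2] 3.84 4.03
24 A 0.05 [ -4.4  -3.6 -58.2  23.8 -15.8  46.9] 3.09 2.81
24 A 0.1 [  0.3 -12.  -58.2  22.1 -24.6  45.2] 2.06 1.65
20 A 0.0 [ -7.8   4.7 -58.2  31.1 -10.2  42.1] 1.13 1.11
20 A 0.05 [ -3.1  -3.  -57.9  25.1 -18.3  44.4] 0.0 0.0
20 A 0.1 [  1.  -10.7 -55.6  19.1 -28.4  47.5] 0.0 0.0
16 A 0.0 [ -5.3   5.9 -52.2  18.7 -17.7  52.2] 0.0 0.0
16 A 0.05 [ -2.7  -1.1 -51.3  14.5 -25.8  54.4] 0.0 0.0
16 A 0.1 [  0.1  -8.3 -50.3  12.4 -34.2  54.5] 0.0 0.0
12 A 0.0 [ -5.5   7.7 -45.8   9.7 -25.6  61.1] 0.0 0.0
12 A 0.05 [ -3.6   0.9 -46.    8.5 -32.3  60.8] 0.0 0.0
12 A 0.1 [ -1.4  -5.8 -45.6   7.8 -39.5  59.8] 0.0 0.0
8 A 0.0 [ -6.4   9.5 -40.8   5.  -32.3  66.3] 0.0 0.0
8 A 0.05 [ -4.8   3.1 -41.4   4.7 -38.1  65.3] 0.0 0.0
8 A 0.1 [ -2.9  -3.3 -41.4   4.5 -44.6  64. ] 0.0 0.0
-60 C 0.0 [  18.3   33.5  -58.2   62.6  -66.1 -132.4] 5.03 3.07
-60 C 0.05 [  23.2   28.4  -58.2   54.3  -68.6 -127.1] 7.54 4.55
-60 C 0.1 [  28.2   22.8  -58.2   47.   -72.2 -122.6] 9.16 5.36
-40 C 0.0 [  12.2   21.9  -58.2   64.6  -53.7 -118.7] 20.86 13.0
-40 C 0.05 [  17.7   15.5  -58.2   55.2  -56.9 -112.2] 21.7 13.47
-40 C 0.1 [  23.3    8.5  -58.2   47.5  -61.7 -107.3] 21.75 13.13
-20 C 0.0 [ -50.3    3.4  -47.5 -146.5   -0.2  165.3] 5.5 5.14
-20 C 0.05 [ -53.    -4.8  -52.8 -152.9   -0.2  173.6] 2.25 2.51
-20 C 0.1 [ -54.5  -13.1  -56.1 -152.6   -0.2  173.6] 8.74 5.3
20 C 0.0 [-40.9   8.8 -32.9 -63.5 -32.3  72.8] 0.0 0.0
20 C 0.05 [-38.4   1.2 -35.3 -56.5 -33.3  62.6] 0.0 0.0
20 C 0.1 [-35.5  -6.8 -37.4 -49.1 -34.9  51.7] 0.0 0.0
40 C 0.0 [-55.1  21.3 -23.9 -65.8 -60.2  86.7] 0.0 0.0
40 C 0.05 [-56.2  15.1 -25.7 -63.2 -62.7  82.7] 0.0 0.0
40 C 0.1 [-57.3   8.9 -26.9 -60.5 -65.8  78.3] 0.0 0.0
60 C 0.0 [-59.3  34.6 -13.9 -64.6 -81.4  91.4] 0.0 0.0
60 C 0.05 [-60.8  29.4 -16.4 -63.2 -83.5  89.4] 0.0 0.0
60 C 0.1 [-62.4  24.  -18.4 -61.8 -86.1  86.9] 0.0 0.0
```

```bash
cat > t2.py <<'E'
from h import *
from kin import ik
np.set_printoptions(precision=1,suppress=True)
rng=np.random.default_rng(0)
n,d,x=restframe(38)
sd=[np.array([-40.9,8.8,-32.9,-63.5,-32.3,72.8]),np.array([-40.9,8.8,-32.9,-63.5,-32.3,-107])]+[np.array([rng.uniform(-60,60),rng.uniform(-40,60),rng.uniform(-58,20),rng.uniform(-100,95),rng.uniform(-120,-10),rng.uniform(-170,170)]) for _ in range(6)]
for al in (5,8,11,14,17):
    z=-n*np.cos(np.radians(al))+(-x)*np.sin(np.radians(al))
    for nm,y in [("C",d),("D",-d)]:
      for h in(.0,.1):
        j,ep,eo=ik(C_REST+.044*n+.019*z+h*n,np.c_[np.cross(y,z),y,z],sd); print(al,nm,h,j,round(ep,2),round(eo,2))
E
python3 t2.py
```

```text
5 C 0.0 [-14.5   4.4 -45.5 -40.9  -0.2  31.9] 3.12 2.83
5 C 0.1 [ -7.2 -14.  -58.2  -0.8  -8.7 -14. ] 7.42 6.77
5 D 0.0 [ -14.5    4.4  -45.5  -40.9   -0.2 -148.1] 3.12 2.83
5 D 0.1 [ -7.2 -14.  -58.2  -0.8  -8.7 166. ] 7.42 6.77
8 C 0.0 [-12.8   4.1 -46.8 -35.   -0.2  24.6] 0.43 0.41
8 C 0.1 [ -7.1 -14.2 -58.2  -3.6  -7.7 -11.3] 4.73 4.26
8 D 0.0 [ -12.8    4.1  -46.8  -35.    -0.2 -155.4] 0.43 0.41
8 D 0.1 [ -7.1 -14.2 -58.2  -3.6  -7.7 168.7] 4.73 4.26
11 C 0.0 [-24.7   4.7 -39.1 -52.1 -13.   50.3] 0.0 0.0
11 C 0.1 [ -6.8 -14.4 -58.2  -5.6  -7.   -9.4] 1.93 1.72
11 D 0.0 [ -24.7    4.7  -39.1  -52.1  -13.  -129.7] 0.0 0.0
11 D 0.1 [ -6.8 -14.4 -58.2  -5.6  -7.  170.6] 1.93 1.72
14 C 0.0 [-31.8   5.9 -36.2 -58.4 -20.7  61.4] 0.0 0.0
14 C 0.1 [-14.  -12.8 -49.3 -25.3 -15.2  15. ] 0.0 0.0
14 D 0.0 [ -31.8    5.9  -36.2  -58.4  -20.7 -118.6] 0.0 0.0
14 D 0.1 [ -14.   -12.8  -49.3  -25.3  -15.2 -165. ] 0.0 0.0
17 C 0.0 [-36.8   7.3 -34.4 -61.6 -26.9  68.1] 0.0 0.0
17 C 0.1 [-27.5  -9.4 -40.9 -42.3 -27.2  40.2] 0.0 0.0
17 D 0.0 [ -36.8    7.3  -34.4  -61.6  -26.9 -111.9] 0.0 0.0
17 D 0.1 [ -27.5   -9.4  -40.9  -42.3  -27.2 -139.8] 0.0 0.0
```

```bash
cat >> h.py <<'E'
HUB=np.array([.4857,-.0001]); AST=-21.3
def graspB(th,h=.0,g=.044):
    """tool pose gripping neck on rest, tool tilt th, raised h along n; jaws along rest y, camera downhill"""
    n,d,x=restframe(38); n2,d2,_=restframe(th)
    return C_REST+g*n-.019*n2+h*n, np.c_[d2,-x,-n2]
def hubB(rel,z,ang=AST,xy=HUB,g=.044):
    """rotor upright with underside at z; tool leaning by rel deg toward direction ang"""
    a=np.radians(ang); u=np.array([np.cos(a),np.sin(a),0]); r=np.radians(rel)
    up=np.array([0,0,1]); t=np.cos(r)*up+np.sin(r)*u   # tool back direction
    zt=-t; xt=-(np.cos(r)*u-np.sin(r)*up); yt=np.cross(zt,xt)
    return np.array([*xy,z+g])-.019*t, np.c_[xt,yt,zt]
E
cat > t3.py <<'E'
from h import *
from kin import ik
np.set_printoptions(precision=1,suppress=True)
sd=[np.array([-5,5.9,-52.2,18.7,-17.7,-128]),np.array([20,10,-20,5,-80,-128.])]
for th in(14,16,18):
  for h in(0,.05,.1,.15):
    print(th,h,*ik(*graspB(th,h),sd))
  for z in(.04,.1,.2):
    print("hub",z,*ik(*hubB(38-th,z),sd))
print(hubB(20,.04)[1],graspB(18)[1])
E
python3 t3.py
```

```text
14 0 [  -5.2    6.8  -48.7   13.3  -21.9 -122.7] 1.4963093154483268e-08 3.4713688569203133e-10
14 0.05 [  -3.1   -0.1  -48.5   11.2  -29.1 -122.1] 1.3567046005432229e-08 1.3566176153529194e-10
14 0.1 [  -0.6   -7.1  -47.9    9.9  -36.9 -122.7] 1.0352712070310121e-06 5.32858887869412e-09
14 0.15 [   2.3  -13.9  -46.8    9.3  -45.1 -124.1] 1.5759468425827181e-06 5.326436640869552e-08
hub 0.04 [  12.5   26.   -13.   -13.8  -71.8 -117.1] 1.0317698899199038e-08 2.2247521303594972e-10
hub 0.1 [  12.5   22.1  -10.   -13.4  -78.5 -118.7] 4.666092402296475e-07 2.5982888145925145e-07
hub 0.2 [  12.5   17.    -3.4  -13.1  -89.9 -121.5] 2.25219478220281e-06 3.5511604628145093e-06
16 0 [  -5.3    5.9  -52.2   18.7  -17.7 -127.8] 3.124868729027812e-09 6.77826214418025e-11
16 0.05 [  -2.7   -1.1  -51.3   14.5  -25.8 -125.6] 4.1577695464440906e-07 9.363890574085694e-08
16 0.1 [   0.1   -8.3  -50.3   12.4  -34.2 -125.5] 2.1118974239321017e-09 2.6830897971721004e-12
16 0.15 [   3.3  -15.4  -49.    11.4  -43.  -126.8] 1.9104956471567247e-08 3.7281232434749796e-10
hub 0.04 [  13.2   24.9  -14.5  -13.1  
[... 338 characters left out ...]
188163e-07
18 0.05 [  -2.6   -2.1  -54.4   18.9  -22.3 -130. ] 8.376138159093092e-07 4.52052887240619e-07
18 0.1 [   0.7   -9.5  -52.9   15.4  -31.4 -128.8] 9.604454870434872e-07 2.4817189963860453e-08
18 0.15 [   4.3  -16.9  -51.3   13.8  -40.8 -129.6] 1.9053052602992271e-06 1.0290836312962524e-06
hub 0.04 [  13.9   23.7  -16.1  -12.3  -67.3 -118.7] 1.7635814486712823e-06 1.301197798581219e-06
hub 0.1 [  13.9   19.7  -13.   -11.8  -74.2 -120.3] 2.1277975841664653e-09 3.008857752840001e-11
hub 0.2 [  13.9   14.6   -6.1  -11.4  -85.9 -122.8] 8.659954954817055e-08 8.468088753357708e-09
[[-0.9  0.4 -0.3]
 [ 0.3  0.9  0.1]
 [ 0.3  0.  -0.9]] [[-0.9  0.4  0.3]
 [ 0.4  0.9 -0.1]
 [-0.3  0.  -1. ]]
```

```bash
cat > t4.py <<'E'
from h import *
t=load("top");s=load("scene")
yaw=np.radians(-1.2);Rz=Ro.from_euler("z",yaw).as_matrix()
def lid(a,y,r=.205,off=0):
    X=np.array([.110-r*np.cos(a)+off*np.sin(a),y,.108+r*np.sin(a)+off*np.cos(a)]); return Rz@X+[HUB[0],HUB[1],0]
f2=lambda x,y:((x+.5)/2.9-.5+130,(y+.5)/2.9-.5+100)
b1=lambda x,y:((x+.5)/4-.5+100,(y+.5)/4-.5+130)
print("scene meas",f2(447,27),f2(545,95),"top",b1(458,82),b1(796,88))
for a in(1.75,1.8,1.85,1.9,1.95):
    for off in(0,.008):
        P=[lid(a,.097,off=off),lid(a,-.097,off=off)]
        print(a,off,proj(s,P).round(1).tolist(),proj(t,P).round(1).tolist(),P[0].round(3))
E
python3 t4.py
```

```text
scene meas (283.8103448275862, 108.98275862068965) (317.6034482758621, 132.4310344827586) top (214.125, 150.125) (298.625, 151.625)
1.75 0 [[276.8, 106.8], [310.9, 129.7]] [[211.3, 157.5], [298.2, 158.6]] [0.634 0.094 0.31 ]
1.75 0.008 [[279.3, 106.9], [313.5, 129.7]] [[211.5, 154.3], [298.1, 155.4]] [0.642 0.094 0.308]
1.8 0 [[279.9, 107.0], [314.2, 129.8]] [[211.6, 153.4], [298.1, 154.5]] [0.644 0.094 0.308]
1.8 0.008 [[282.3, 107.2], [316.8, 129.9]] [[211.8, 150.3], [298.1, 151.4]] [0.652 0.093 0.306]
1.85 0 [[283.0, 107.3], [317.4, 130.1]] [[211.8, 149.5], [298.1, 150.6]] [0.654 0.093 0.305]
1.85 0.008 [[285.3, 107.6], [319.9, 130.3]] [[212.0, 146.4], [298.1, 147.5]] [0.662 0.093 0.303]
1.9 0 [[285.9, 107.8], [320.6, 130.5]] [[212.1, 145.7], [298.0, 146.8]] [0.664 0.093 0.302]
1.9 0.008 [[288.2, 108.2], [323.0, 130.9]] [[212.3, 142.8], [298.0, 143.9]] [0.672 0.093 0.299]
1.95 0 [[288.8, 108.4], [323.6, 131.1]] [[212.4, 142.0], [298.0, 143.1]] [0.674 0.093 0.298]
1.95 0.008 [[291.0, 109.0], [326.0, 131.7]] [[212.6, 139.3], [297.9, 140.4]] [0.681 0.093 0.295]
```

```bash
cat > t5.py <<'E'
from h import *
np.set_printoptions(precision=4,suppress=True)
p,R,o=pose();print(p,o["orientation"],o["joint_pos"],o["qvel"])
P,Rg=graspB(17,.15,.048);print(P)
Pc,Rc=neckpose(.14)
plan(P,Rg);plan(P,Rg,Pc,Rc)
E
python3 t5.py
```

```text
[ 0.381  -0.2792  0.2102] [-176.1597  -33.856   -26.238 ] [ -8.5788 -18.1762 -58.2254  20.4947 -17.4175  55.698 ] [ 2.239  -0.0292  0.956   5.3055 -2.4104 -7.5051]
[ 0.3494 -0.2182  0.1939]
shift [-5.5  -4.19 -1.44] rot [ 0.4595 -0.1011 -3.1   ] rowsmin 16.789915922377265
shift [-0.68  0.   -4.03] rot [-0.5725  0.      3.089 ] rowsmin 16.82242990654206
```

```bash
cat > t6.py <<'E'
from h import *
np.set_printoptions(precision=3,suppress=True)
Pc,Rc=neckpose(.14)
Pm=np.array([.40,-.24,.26])
n,d,x=restframe(38)
for k in range(1,9):
    th=38-21*min(1,k/5); n2,d2,_=restframe(th); RA=np.c_[-d2,x,-n2]
    Rt=RA@Ro.from_rotvec([0,0,.15*k]).as_matrix()
    print(k,(Rc.T@(Pm-Pc)*100*min(1,k/5)).round(1),Ro.from_matrix(Rc.T@Rt).as_rotvec())
E
python3 t6.py
```

```text
1 [ 1.5 -0.1 -1.2] [-0.005 -0.073  0.15 ]
2 [ 3.1 -0.1 -2.3] [-0.022 -0.146  0.299]
3 [ 4.6 -0.2 -3.5] [-0.049 -0.216  0.448]
4 [ 6.2 -0.2 -4.7] [-0.088 -0.284  0.596]
5 [ 7.7 -0.3 -5.9] [-0.137 -0.349  0.741]
6 [ 7.7 -0.3 -5.9] [-0.165 -0.341  0.89 ]
7 [ 7.7 -0.3 -5.9] [-0.192 -0.332  1.038]
8 [ 7.7 -0.3 -5.9] [-0.22  -0.321  1.186]
```

>>> {"method": "move_arm", "body": {"commands": [[7, 1.5, -0.1, -1.2, -0.005, -0.073, 0.15], [7, 3.1, -0.1, -2.3, -0.022, -0.146, 0.3], [7, 4.6, -0.2, -3.5, -0.049, -0.216, 0.448], [7, 6.2, -0.2, -4.7, -0.088, -0.284, 0.596], [7, 7.7, -0.3, -5.9, -0.137, -0.349, 0.741], [7, 7.7, -0.3, -5.9, -0.165, -0.341, 0.89], [7, 7.7, -0.3, -5.9, -0.192, -0.332, 1.038], [7, 7.7, -0.3, -5.9, -0.22, -0.321, 1.186]]}}

```text
clock: 17.15
tool_pos: [0.41, -0.2928, 0.3034]
orientation: [-166.9, -1.7, -93.6]
force: [-0.7, -0.7, 0.7]
opening: 0.0696
```

```bash
cat > t7.py <<'E'
from h import *
np.set_printoptions(precision=3,suppress=True)
p,R,o=pose();print(p,o["orientation"],o["joint_pos"],o["qvel"])
n,d,x=restframe(38);n2,d2,_=restframe(17); RA=np.c_[-d2,x,-n2]@Ro.from_rotvec([0,0,1.2]).as_matrix()
print("expected",[.40,-.24,.26],Ro.from_matrix(RA).as_euler("xyz",degrees=True))
P,Rg=graspB(17,.12,.048);plan(P,Rg);plan(P,Rg,[.40,-.24,.26],RA)
E
python3 t7.py
```

```text
[ 0.41  -0.293  0.303] [-166.854   -1.72   -93.591] [-13.668  -6.228 -21.637  -0.72  -61.352  10.547] [  0.219  -0.192  -0.146   0.378  -0.007 -68.681]
expected [0.4, -0.24, 0.26] [-164.095   -6.082  -95.605]
shift [-6.76  7.67 11.68] rot [0.111 0.01  1.955] rowsmin 10.484424484906937
shift [-1.98  5.8   7.52] rot [-0.    -0.     1.942] rowsmin 10.39673500787862
```

>>> {"method": "move_arm", "body": {"commands": [[7, -0.4, 0.5, 0.7, 0.01, 0, 0.18], [7, -1.2, 1.3, 2, 0.02, 0, 0.36], [7, -2, 2.3, 3.5, 0.03, 0, 0.54], [7, -2.8, 3.2, 5, 0.04, 0, 0.72], [7, -3.6, 4.1, 6.2, 0.05, 0, 0.9], [7, -4.3, 4.9, 7.4, 0.06, 0, 1.08], [7, -4.8, 5.5, 8.3, 0.07, 0, 1.26], [7, -5.1, 5.8, 8.8, 0.08, 0, 1.43]]}}

```text
clock: 18.15
tool_pos: [0.3763, -0.2424, 0.2026]
orientation: [-173.2, 15.6, -174.7]
force: [0.2, -0.3, -0.3]
opening: 0.0702
```

```bash
cat > t8.py <<'E'
from h import *
np.set_printoptions(precision=3,suppress=True)
p,R,o=pose();print(p,o["orientation"],o["joint_pos"],o["qvel"])
P,Rg=graspB(17,.09,.048);plan(P,Rg)
E
python3 t8.py
```

```text
[ 0.376 -0.242  0.203] [-173.167   15.558 -174.71 ] [ -3.378 -11.815 -43.327   6.611 -42.296 -86.527] [  9.319  -2.995 -12.998  11.695  10.464 -95.08 ]
shift [0.82 1.4  5.46] rot [0.037 0.007 0.524] rowsmin 2.814390578677239
```

>>> {"method": "move_arm", "body": {"commands": [[7, 0.1, 0.2, 0.8, 0.005, 0, 0.12], [7, 0.3, 0.5, 2, 0.01, 0, 0.26], [7, 0.5, 0.8, 3.3, 0.02, 0, 0.39], [7, 0.7, 1.1, 4.4, 0.03, 0.005, 0.47], [7, 0.8, 1.3, 5.1, 0.037, 0.007, 0.51], [7, 0.8, 1.4, 5.4, 0.037, 0.007, 0.52], [7, 0.8, 1.4, 5.4, 0.037, 0.007, 0.52], [7, 0.8, 1.4, 5.4, 0.037, 0.007, 0.52]]}}

```text
clock: 19.15
tool_pos: [0.3829, -0.2345, 0.1473]
orientation: [-179.9, 17.0, 154.6]
force: [-0.2, 0.2, 0.2]
opening: 0.0698
```

```bash
cat > t8.py <<'E'
from h import *
np.set_printoptions(precision=3,suppress=True)
p,R,o=pose();print(p,o["orientation"],o["joint_pos"],o["qvel"])
P,Rg=graspB(17,.09,.048);plan(P,Rg);plan(*graspB(17,0,.048))
s=snap("wrist","pics/j1.png");np.savez("w5.npz",**s)
E
python3 t8.py
```

```text
[ 0.383 -0.235  0.147] [-179.881   17.039  154.627] [  -0.042   -8.104  -51.624   13.969  -31.812 -126.292] [-0.216 -0.114 -0.125 -0.036  0.232 -0.052]
shift [0.05 0.   0.06] rot [0.001 0.001 0.011] rowsmin 0.0565079182064692
shift [-3.17 -0.04  8.46] rot [0.001 0.001 0.011] rowsmin 1.4463544914166988
```

View pics/j1.png

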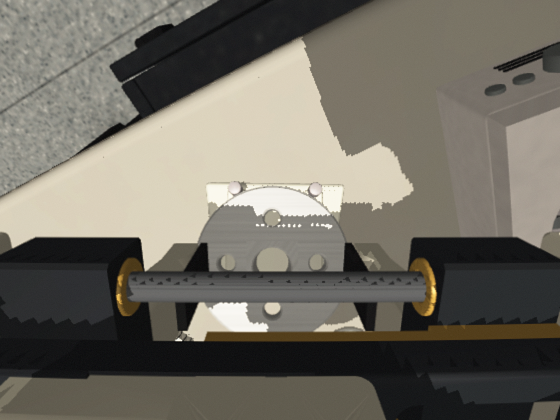

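```bash
cat > t9.py <<'E'
from h import *
from scipy.optimize import least_squares
np.set_printoptions(precision=4,suppress=True)
w=dict(np.load("w5.npz"));n,d,x=restframe(38);ey=-x
crop(w,"pics/j2.png",190,170,360,330,4.5)
def pts(q):
    C=C_REST+q[0]*(-d)+q[1]*ey; r=q[2]; u=-d*np.cos(r)+ey*np.sin(r);v=np.cross(n,u)
    return np.array([C+.018*n+.038*a for a in(u,v,-u,-v)]+[C-.065*(-d)+.018*n]+[C+.06*n])
print(proj(w,pts([0,0,0])))
E
python3 t9.py
```

```text
[[274.7719 308.9379]
 [321.0238 262.4886]
 [275.6069 216.3649]
 [229.3153 261.6841]
 [275.8936 184.5751]
 [275.3934 265.8202]]
```

View pics/j2.png

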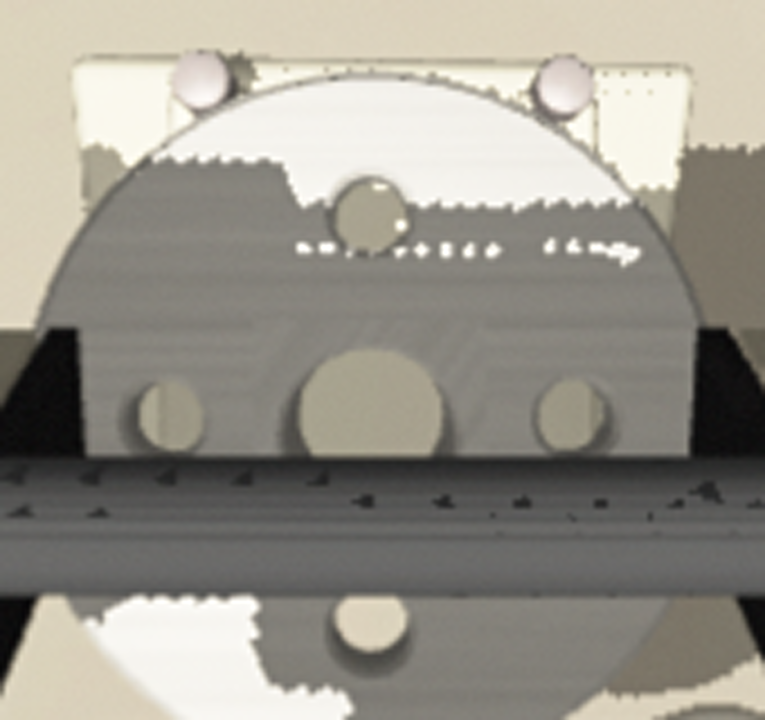

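>>> {"method": "move_arm", "body": {"commands": [[7, -0.2, -0.2, 0.5, 0, 0, 0.01], [7, -0.7, -0.25, 1.8, 0, 0, 0.01], [7, -1.3, -0.25, 3.4, 0, 0, 0.01], [7, -1.9, -0.25, 5, 0, 0, 0.01], [7, -2.4, -0.25, 6.5, 0, 0, 0.01], [7, -2.8, -0.27, 7.6, 0, 0, 0.01], [7, -3.1, -0.28, 8.2, 0, 0, 0.01], [6.5, -3.2, -0.28, 8.4, 0, 0, 0.01]]}}

```text
clock: 20.2
tool_pos: [0.431, -0.2611, 0.0755]
orientation: [180.0, 17.0, 154.0]
force: [-0.2, -0.2, -0.7]
opening: 0.0664
```

```bash
cat > t10.py <<'E'
from h import *
np.set_printoptions(precision=3,suppress=True)
p,R,o=pose();print(p,o["orientation"],o["joint_pos"],o["qvel"],o["force"])
plan(*graspB(17,0,.048))
s=snap("wrist","pics/k1.png");s=snap("scene");crop(s,"pics/k2.png",200,150,360,310,4)
E
python3 t10.py
```

```text
[ 0.431 -0.261  0.076] [179.957  16.976 153.984] [  -5.709    4.984  -53.888   21.172  -16.177 -129.892] [-0.932  1.675 -0.414  2.084  2.423 -1.379] [-0.242 -0.177 -0.707]
shift [-0.03  0.28 -0.01] rot [ 0.001 -0.    -0.   ] rowsmin 0.04457327763151429
```

View pics/k1.png

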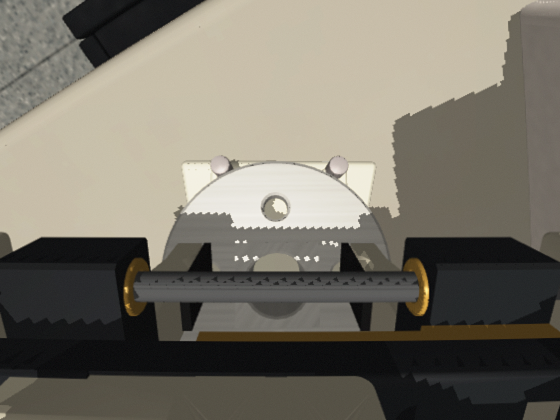

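View pics/k2.png

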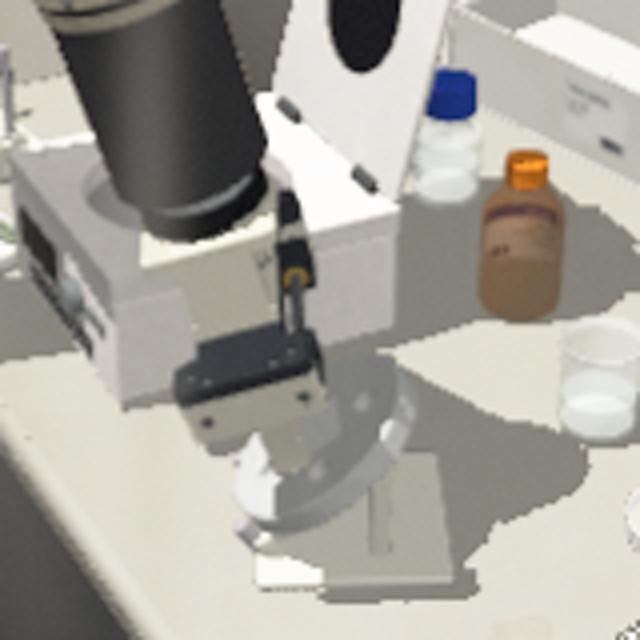

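>>> {"method": "move_arm", "body": {"commands": [[5.5, 0, 0, 0, 0, 0, 0], [4.8, 0, 0, 0, 0, 0, 0], [4, 0, 0, 0, 0, 0, 0], [3.4, 0, 0, 0, 0, 0, 0], [3, 0, 0, 0, 0, 0, 0], [3, 0, 0, 0, 0, 0, 0], [3, 0, 0, 0, 0, 0, 0], [3, 0, 0, 0, 0, 0, 0]]}}

```text
clock: 21.3
tool_pos: [0.4311, -0.2608, 0.0759]
orientation: [179.9, 17.0, 154.0]
force: [-2.1, 2.9, 5.9]
opening: 0.0359
```

```bash
cat > t11.py <<'E'
from h import *
from kin import ik,fk,Q
np.set_printoptions(precision=3,suppress=True)
p,R,o=pose(); j=o["joint_pos"]; print(p,j,o["force"],o["moment"])
def mid(dz,th,dx=0,dy=0):
    n2,d2,_=restframe(th); _,_,x=restframe(38)
    return p+[dx,dy,dz], np.c_[d2,-x,-n2]
for a in [(.02,17),(.06,14,.0),(.10,8,.01),(.16,0,.02,.03),(.2,-10,.03,.08)]:
    P,Rt=mid(*a); j,e1,e2=ik(P,Rt,[j]); print(a,j,e1.round(2),e2.round(2)); plan(P,Rt)
E
python3 t11.py
```

```text
[ 0.431 -0.261  0.076] [  -5.672    4.923  -53.894   21.158  -16.197 -129.881] [-2.129  2.927  5.887] [0.783 1.301 0.125]
(0.02, 17) [  -4.901    2.93   -51.144   17.19   -20.862 -126.376] 0.0 0.0
shift [-0.59  0.   -1.91] rot [0.001 0.    0.   ] rowsmin 0.32
(0.06, 14, 0.0) [  -5.004    0.957  -42.575    8.99   -33.69  -117.924] 0.0 0.0
shift [-1.76  0.01 -5.74] rot [0.001 0.052 0.   ] rowsmin 0.9599999999999995
(0.1, 8, 0.01) [  -6.529    2.605  -31.412    3.552  -48.49  -111.652] 0.0 0.0
shift [-3.79  0.45 -9.3 ] rot [0.001 0.157 0.   ] rowsmin 1.6079800993793425
(0.16, 0, 0.02, 0.03) [  -4.856    4.179  -19.322   -0.     -66.499 -111.144] 0.0 0.0
shift [ -5.14   3.59 -15.16] rot [0.001 0.297 0.   ] rowsmin 2.624195114697076
(0.2, -10, 0.03, 0.08) [  -2.       8.297   -8.353   -4.085  -82.52  -113.143] 0.0 0.0
shift [ -5.08   8.52 -19.35] rot [0.001 0.471 0.001] rowsmin 3.479770107349047
```

>>> {"method": "move_arm", "body": {"commands": [[3, -0.2, 0, -0.5, 0, 0, 0], [3, -0.6, 0, -1.9, 0, 0, 0], [3, -1.2, 0, -3.8, 0, 0.025, 0], [3, -1.8, 0, -5.7, 0, 0.052, 0], [3, -2.8, 0.2, -7.6, 0, 0.105, 0], [3, -3.8, 0.5, -9.6, 0, 0.16, 0], [3, -4.6, 1.7, -12.5, 0, 0.22, 0], [3, -5.1, 3.6, -15.2, 0, 0.297, 0]]}}

```text
clock: 22.3
tool_pos: [0.4499, -0.2296, 0.2366]
orientation: [179.9, -0.2, 154.0]
force: [0.7, -0.2, -4.7]
opening: 0.0359
```

```bash
cat > t12.py <<'E'
from h import *
from kin import ik
np.set_printoptions(precision=3,suppress=True)
p,R,o=pose(); j=o["joint_pos"]; print(p,j,o["qvel"],o["force"],o["opening"])
snap("wrist","pics/l1.png");s=snap("scene","pics/l2.png")
P,Rt=hubB(21,.16,g=.048);print(P,ik(P,Rt,[j]));plan(P,Rt)
E
python3 t12.py
```

```text
[ 0.45  -0.23   0.237] [  -4.883    4.148  -19.164   -0.22   -66.872 -111.035] [  9.265  10.837  48.246 -14.426 -70.838  -2.102] [ 0.671 -0.242 -4.684] 0.03587938014369024
[0.479 0.002 0.19 ] (array([  13.574,   16.816,   -8.134,  -11.922,  -82.69 , -121.511]), np.float64(1.3923761259647444e-08), np.float64(5.763539258823642e-10))
shift [ 7.81 22.    4.86] rot [ 0.017  0.368 -0.079] rowsmin 3.8155437559572807
```

View pics/l1.png

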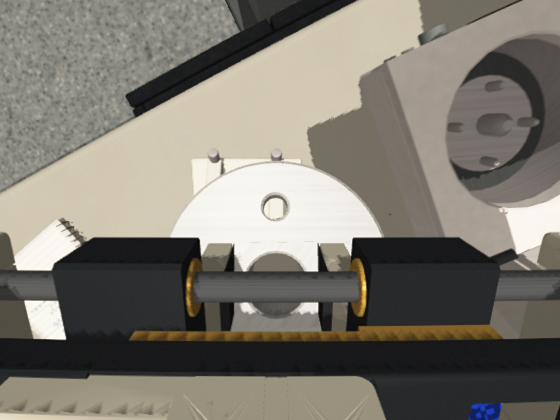

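View pics/l2.png

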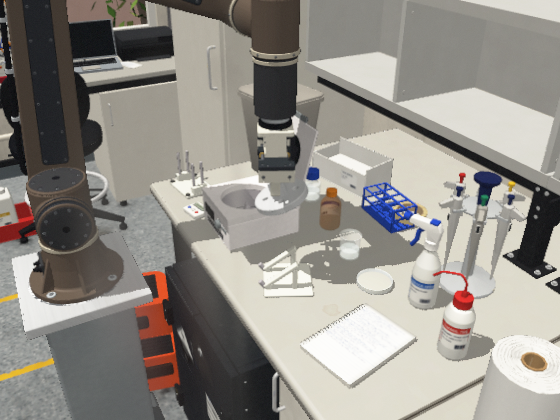

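```bash
cat >> h.py <<'E'
def rotor_in_tool(rel,g=.048,dy=0.,roll=0.):
    """returns (C,n,u,v) of rotor in tool frame: u = lean side (rotor side toward tool back lean)"""
    r=np.radians(rel)
    # tool back dir t=-z. n makes angle rel with t, lean: t = cos n + sin u
    # tool x = -(cos u - sin n)
    t=np.array([0,0,-1.]);xt=np.array([1.,0,0])
    n=np.cos(r)*t+np.sin(r)*xt; u=np.sin(r)*t-np.cos(r)*xt
    v=np.cross(n,u)
    G=np.array([0,dy,-.019]); C=G-g*n
    k=np.radians(roll); u2=np.cos(k)*u+np.sin(k)*v; v2=np.cross(n,u2)
    return C,n,u2,v2
def rotor_pts(rel,g=.048,dy=0.,roll=0.):
    C,n,u,v=rotor_in_tool(rel,g,dy,roll)
    P={"hole-u":C+.018*n-.038*u,"rim-u":C+.018*n-.065*u,"rimv":C+.018*n+.065*v,"rim-v":C+.018*n-.065*v,"neckc1":C+.06*n-.018*u+.018*v,"neckc2":C+.06*n-.018*u-.018*v,"bore":C+.06*n}
    return P
E
cat > t13.py <<'E'
from h import *
np.set_printoptions(precision=1,suppress=True)
s=load("wrist");crop(s,"pics/l3.png",160,140,400,330,3.3)
Rct=np.array([[-.0002,1,-.0002],[-.9647,-.0003,-.2632],[-.2632,.0001,.9647]]);ct=np.array([.0719,.0009,-.1579])
w={"R":Rct,"t":-Rct@ct,"camera_matrix":s["camera_matrix"],"dist_coeffs":s["dist_coeffs"]}
for rel in(17,19,21,23,25):
    P=rotor_pts(rel);print(rel,{k:proj(w,v)[0] for k,v in P.items()})
print("g.045");P=rotor_pts(21,.044);print({k:proj(w,v)[0] for k,v in P.items()})
E
python3 t13.py
```

```text
17 {'hole-u': array([274. , 200.9]), 'rim-u': array([274. , 152.8]), 'rimv': array([390.8, 269.1]), 'rim-v': array([157.3, 269.2]), 'neckc1': array([315.5, 242.3]), 'neckc2': array([231.6, 242.3]), 'bore': array([273.6, 284.5])}
19 {'hole-u': array([274., 203.]), 'rim-u': array([274. , 155.5]), 'rimv': array([390.8, 271. ]), 'rim-v': array([157.3, 271.1]), 'neckc1': array([315.4, 241.2]), 'neckc2': array([231.8, 241.3]), 'bore': array([273.6, 283.5])}
21 {'hole-u': array([274.1, 205.1]), 'rim-u': array([274.1, 158.3]), 'rimv': array([390.8, 272.9]), 'rim-v': array([157.3, 273. ]), 'neckc1': array([315.2, 240.2]), 'neckc2': array([232. , 240.3]), 'bore': array([273.6, 282.5])}
23 {'hole-u': array([274.1, 207.2]), 'rim-u': array([274.1, 161.1]), 'rimv': array([390.9, 274.8]), 'rim-v': array([157.2, 274.9]), 'neckc1': array([315. , 239.3]), 'neckc2': array([232.2, 239.3]), 'bore': array([273.6, 281.5])}
25 {'hole-u': array([274.1, 209.4]), 'rim-u': array([274.1, 163.9]), 'rimv': array([391. , 276.7]), 'rim-v': array([157.1, 276.8]), 'neckc1': array([314.8, 238.4]), 'neckc2': array([232.4, 238.5]), 'bore': array([273.6, 280.5])}
g.045
{'hole-u': array([274. , 204.3]), 'rim-u': array([274. , 156.5]), 'rimv': array([393.4, 273.6]), 'rim-v': array([154.7, 273.6]), 'neckc1': array([316.3, 240.2]), 'neckc2': array([230.7, 240.2]), 'bore': array([273.5, 283.7])}
```

View pics/l3.png

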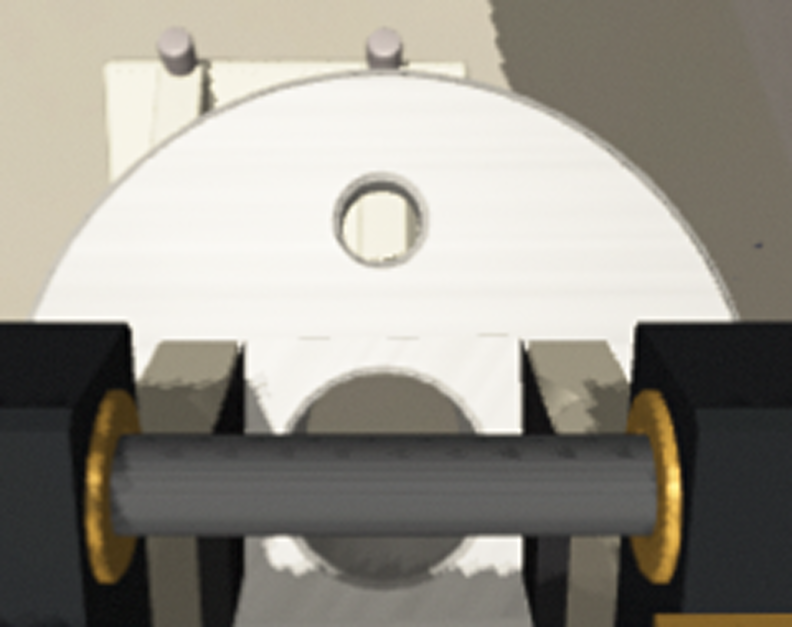

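```bash
cat > t14.py <<'E'
from h import *
from scipy.optimize import least_squares
np.set_printoptions(precision=4,suppress=True)
s=load("wrist")
Rct=np.array([[-.0002,1,-.0002],[-.9647,-.0003,-.2632],[-.2632,.0001,.9647]]);ct=np.array([.0719,.0009,-.1579])
w={"R":Rct,"t":-Rct@ct,"camera_matrix":s["camera_matrix"],"dist_coeffs":s["dist_coeffs"]}
M={"hole-u":(275.4,206.7),"rim-u":(275.4,161.4),"neckc1":(318.2,242.4),"neckc2":(234.2,242.4)}
def f(q):
    P=rotor_pts(q[0],q[1],q[2]);o=[]
    for k,m in M.items(): o+=list(proj(w,P[k]+[q[3],0,0])[0]-m)
    return np.array(o)
r=least_squares(f,[21,.048,0,0],x_scale=[1,.001,.001,.001]);print(r.x,r.fun)
r=least_squares(lambda q:np.r_[f(np.r_[21,q])],[.048,0,0],x_scale=.001);print(r.x,r.fun)
E
python3 t14.py
```

```text
[21.6948  0.0469  0.001  -0.0011] [ 0.4236  0.7996  0.4081 -0.6753 -0.5558 -0.0645 -0.0756 -0.0404]
[ 0.0485  0.001  -0.0011] [ 0.4232  0.337   0.408  -0.9889 -0.9469  0.2314  0.3133  0.2553]
```

```bash
cat > t15.py <<'E'
from h import *
from kin import ik
np.set_printoptions(precision=3,suppress=True)
p,R,o=pose()
P,Rt=hubB(21.3,.17,g=.048); Pv=P-.14*Rt[:,1]; print(Pv,ik(Pv,Rt,[o["joint_pos"]]));plan(Pv,Rt)
E
python3 t15.py
```

```text
[ 0.428 -0.128  0.2  ] (array([   1.24 ,   14.294,  -11.972,   -8.055,  -83.601, -110.237]), np.float64(1.8701953750548517e-06), np.float64(3.3893883906256606e-06))
shift [6.69 8.05 3.82] rot [ 0.018  0.373 -0.079] rowsmin 2.0426684639753474
```

>>> {"method": "move_arm", "body": {"commands": [[3, 0.7, 0.8, 0.2, 0, 0.04, -0.01], [3, 2, 2.4, 0.8, 0.005, 0.11, -0.02], [3, 3.4, 4, 1.6, 0.01, 0.19, -0.04], [3, 4.7, 5.6, 2.5, 0.014, 0.27, -0.06], [3, 5.8, 7, 3.2, 0.017, 0.33, -0.07], [3, 6.4, 7.8, 3.6, 0.018, 0.36, -0.077], [3, 6.7, 8, 3.8, 0.018, 0.373, -0.079], [3, 6.7, 8, 3.8, 0.018, 0.373, -0.079]]}}

```text
clock: 23.4
tool_pos: [0.4253, -0.1294, 0.1981]
orientation: [-179.9, -21.4, 158.6]
force: [-0.0, -0.8, -3.7]
opening: 0.0358
```

```bash
cat > t16.py <<'E'
from h import *
np.set_printoptions(precision=3,suppress=True)
p,R,o=pose(); print(p,o["orientation"],o["qvel"],o["force"],o["opening"])
s=snap("wrist","pics/m1.png");np.savez("w6.npz",**s,p=p,Rt=R)
E
python3 t16.py
```

```text
[ 0.425 -0.129  0.198] [-179.876  -21.38   158.582] [-0.244 -0.668  0.308  0.426 -0.092 -0.158] [-0.003 -0.778 -3.728] 0.03575923123081913
```

View pics/m1.png

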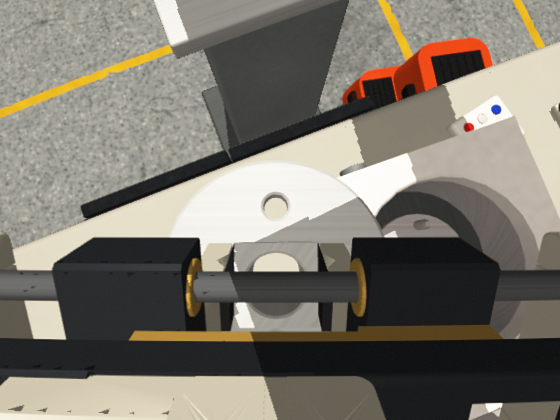

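```bash
python3 -c "
import cv2
im=cv2.imread('pics/l1.png')[30:220,420:560];cv2.imwrite('pics/l4.png',cv2.resize(im,None,fx=4,fy=4,interpolation=cv2.INTER_CUBIC))"
```

```text
(no output)
```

View pics/l4.png

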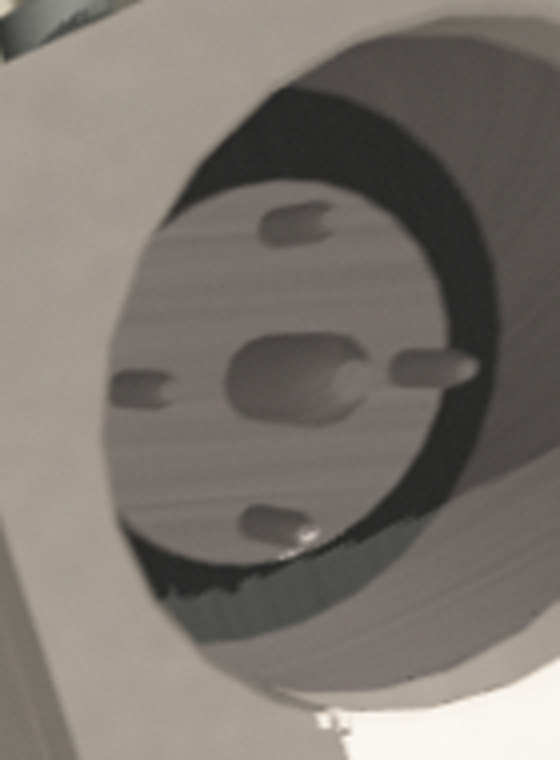

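```bash
cat > t17.py <<'E'
from h import *
from scipy.optimize import least_squares
np.set_printoptions(precision=4,suppress=True)
s=load("wrist")
Rct=s["R"]@np.load("w6.npz")["Rt"]; p6=np.load("w6.npz")["p"];ct=np.load("w6.npz")["Rt"].T@(-s["R"].T@s["t"]-p6)
print(Rct,ct)
p=np.array([.4499,-.2296,.2366]);R=Ro.from_euler("xyz",[179.9,-.2,154.0],degrees=True).as_matrix()
Rw=Rct@R.T; c=p+R@ct
w={"R":Rw,"t":-Rw@c,"camera_matrix":s["camera_matrix"],"dist_coeffs":s["dist_coeffs"]}
m=np.array([(328,215),(468,368),(308,533),(168,388)])/4+[420,30]
for a in m: print(atz(w,a,.062))
def mod(q):
    a=q[2]+np.arange(4)*np.pi/2; return np.c_[q[0]+.038*np.cos(a),q[1]+.038*np.sin(a),np.full(4,.062)]
rs=[]
for o in(1,-1):
  for k in range(4):
    mm=np.roll(m[::o],k,0)
    rs.append(least_squares(lambda q:(proj(w,mod(q))-mm).ravel(),[.486,0,np.radians(-21)]))
r=min(rs,key=lambda r:r.cost+ (0 if abs(r.x[2]+.37)<.5 else 1e6));print(r.x,np.degrees(r.x[2]),r.cost,r.fun)
E
python3 t17.py
```

```text
[[-0.0002  1.     -0.0004]
 [-0.9648 -0.0003 -0.2631]
 [-0.2631  0.0003  0.9648]] [ 0.0719 -0.     -0.1574]
[0.45   0.0142 0.062 ]
[0.5003 0.0366 0.062 ]
[ 0.5224 -0.0127  0.062 ]
[ 0.472  -0.0346  0.062 ]
[ 0.4861  0.0009 -0.3679] -21.0804044487191 0.8216025909269181 [-0.3223 -0.7004 -0.3808 -0.3556  0.5245  0.5615  0.1417  0.4086]
```

```bash
cat >> h.py <<'E'
def hubT(z,ang=-21.2,rel=21.2,hub=(.4860,.0005),dx=-.0005,dy=.0005,g=.048):
    P,R=hubB(rel,z,ang,np.array(hub),g); return P-R@np.array([dx,dy,0]),R
E
cat > t18.py <<'E'
from h import *
from kin import ik
np.set_printoptions(precision=3,suppress=True)
p,R,o=pose()
P,Rt=hubT(.14);print(P,ik(P,Rt,[o["joint_pos"]]));plan(P,Rt)
E
python3 t18.py
```

```text
[0.479 0.003 0.17 ] (array([  13.553,   17.914,   -9.395,  -12.061,  -80.576, -120.893]), np.float64(4.568397777047694e-09), np.float64(1.393479193835398e-10))
shift [-1.16 14.27  2.51] rot [-0.001 -0.002 -0.004] rowsmin 2.3258300306181523
```

>>> {"method": "move_arm", "body": {"commands": [[3, -0.1, 1.2, 0, 0, 0, 0], [3, -0.3, 3.5, 0.2, 0, 0, 0], [3, -0.5, 6, 0.6, 0, 0, 0], [3, -0.8, 8.7, 1.1, 0, 0, 0], [3, -1, 11.2, 1.7, 0, 0, 0], [3, -1.1, 13.2, 2.2, 0, -0.002, -0.004], [3, -1.2, 14.1, 2.5, 0, -0.002, -0.004], [3, -1.2, 14.3, 2.5, 0, -0.002, -0.004]]}}

```text
clock: 24.45
tool_pos: [0.4793, 0.0035, 0.17]
orientation: [-179.9, -21.3, 158.9]
force: [0.3, -1.3, -3.7]
opening: 0.0358
```

```bash
cat > t19.py <<'E'
from h import *
np.set_printoptions(precision=3,suppress=True)
p,R,o=pose(); print(p,o["orientation"],o["force"],o["moment"],o["opening"])
print("want",hubT(.14)[0])
for z in (.14,.085,.07,.06,.04): print(z);plan(*hubT(z))
s=snap("wrist","pics/n1.png");s=snap("scene");crop(s,"pics/n2.png",170,90,350,250,4);s=snap("top");crop(s,"pics/n3.png",180,130,330,290,4)
E
python3 t19.py
```

```text
[0.479 0.003 0.17 ] [-179.934  -21.317  158.858] [ 0.338 -1.269 -3.711] [-0.72  -1.618  0.041] 0.03575690920768602
want [0.479 0.003 0.17 ]
0.14
shift [ 0.02 -0.09 -0.04] rot [-0.002 -0.002  0.001] rowsmin 0.015998946100430646
0.085
shift [-1.98 -0.08  5.08] rot [-0.002 -0.002  0.001] rowsmin 0.8723106600217693
0.07
shift [-2.52 -0.08  6.48] rot [-0.002 -0.002  0.001] rowsmin 1.112286528135854
0.06
shift [-2.88 -0.08  7.41] rot [-0.002 -0.002  0.001] rowsmin 1.2722754979677595
0.04
shift [-3.61 -0.08  9.27] rot [-0.002 -0.002  0.001] rowsmin 1.5922600876874062
```

View pics/n1.png

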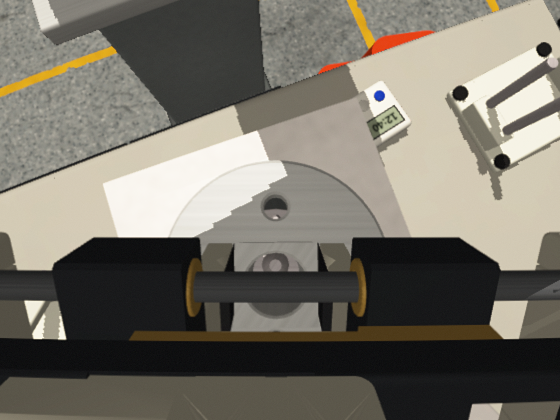

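View pics/n2.png

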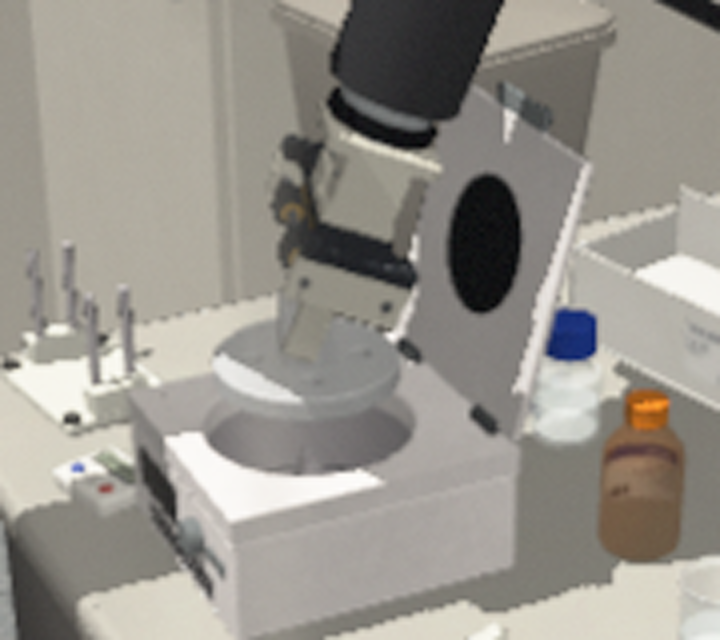

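View pics/n3.png

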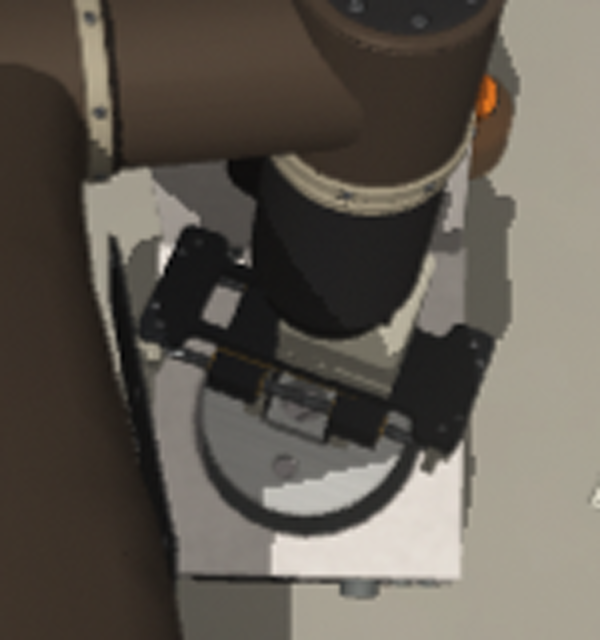

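```bash
cat > t20.py <<'E'
from h import *
np.set_printoptions(precision=1,suppress=True)
s=load("wrist");crop(s,"pics/n4.png",215,180,335,330,5)
Rct=np.array([[-.0002,1,-.0002],[-.9647,-.0003,-.2632],[-.2632,.0001,.9647]]);ct=np.array([.0719,.0005,-.1577])
w={"R":Rct,"t":-Rct@ct,"camera_matrix":s["camera_matrix"],"dist_coeffs":s["dist_coeffs"]}
for rel,g,dy,dx in[(21.2,.048,.0005,-.0005),(21.7,.047,.001,-.0011)]:
    C,n,u,v=rotor_in_tool(rel,g,dy);C=C+[dx,0,0]
    H=.10
    for nm,X in [("hole top",C+.018*n-.038*u),("hole bot",C-.038*u),("stud tip",C-.038*u-(.14-.062)*n),("bore top",C+.06*n),("bore bot",C),("pilot tip",C-(.14-.074)*n)]:
        q=proj(w,X)[0];print(nm,q,"crop",(q-[215,180])*5)
E
python3 t20.py
```

```text
hole top [275.6 206.2] crop [303.2 131.1]
hole bot [275.6 209.4] crop [303.2 147.1]
stud tip [275.7 218.7] crop [303.3 193.3]
bore top [275.7 283.7] crop [303.3 518.5]
bore bot [275.7 271.6] crop [303.3 458. ]
pilot tip [275.7 264.5] crop [303.3 422.7]
hole top [276.5 207.6] crop [307.7 137.8]
hole bot [276.5 210.9] crop [307.3 154.6]
stud tip [276.2 220.5] crop [306.2 202.7]
bore top [276.8 285. ] crop [309.2 524.9]
bore bot [276.5 273.3] crop [307.5 466.6]
pilot tip [276.3 266.5] crop [306.4 432.7]
```

View pics/n4.png

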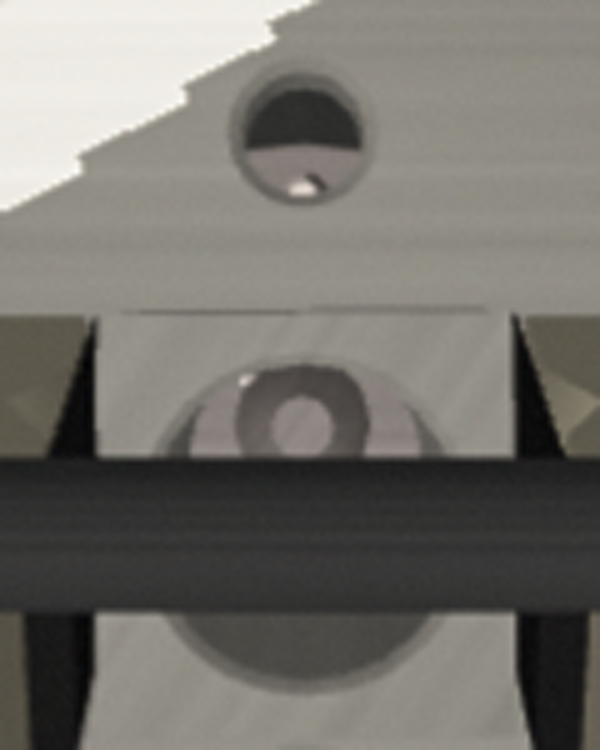

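>>> {"method": "move_arm", "body": {"commands": [[3, -0.1, -0.03, 0.3, 0, 0, 0], [3, -0.4, -0.05, 1, 0, -0.002, 0], [3, -0.8, -0.06, 2, 0, -0.002, 0], [3, -1.2, -0.06, 3, 0, -0.002, 0], [3, -1.6, -0.06, 4.1, 0, -0.002, 0], [3, -2, -0.06, 5.1, 0, -0.002, 0], [3, -2.2, -0.06, 5.7, 0, -0.002, 0], [3, -2.35, -0.06, 6, 0, -0.002, 0]]}}

```text
clock: 25.6
tool_pos: [0.4792, 0.0025, 0.1054]
orientation: [-179.9, -21.2, 158.8]
force: [0.5, -0.7, -4.3]
opening: 0.036
```

```bash
cat > t21.py <<'E'
from h import *
np.set_printoptions(precision=4,suppress=True)
p,R,o=pose(); print(p,o["orientation"],o["force"],o["moment"],o["opening"])
print("z underside est",p[2]-hubT(0)[0][2])
for z in (.075,.06,.05,.04): print(z);plan(*hubT(z))
s=snap("wrist");crop(s,"pics/n5.png",215,180,335,330,5)
E
python3 t21.py
```

```text
[0.4792 0.0025 0.1054] [-179.9459  -21.196   158.8285] [ 0.5219 -0.6533 -4.3454] [-0.6922 -1.6674 -0.03  ] 0.03604964195750605
z underside est 0.0749026940268849
0.075
shift [0.03 0.01 0.  ] rot [-0.0011  0.0001  0.0005] rowsmin 0.006522560390639152
0.06
shift [-0.51  0.01  1.4 ] rot [-0.0011  0.0001  0.0005] rowsmin 0.23848539204009278
0.05
shift [-0.88  0.01  2.33] rot [-0.0011  0.0001  0.0005] rowsmin 0.39846841234176567
0.04
shift [-1.24  0.01  3.26] rot [-0.0011  0.0001  0.0005] rowsmin 0.5584611616324078
```

View pics/n5.png

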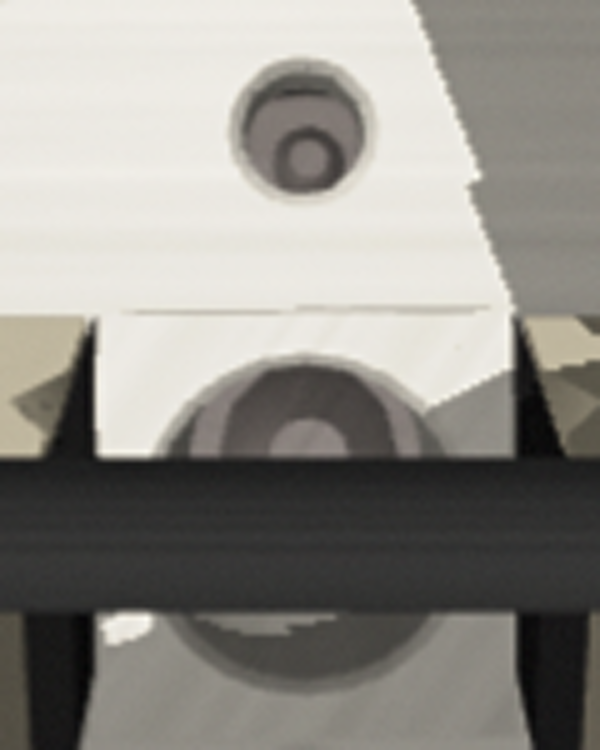

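>>> {"method": "move_arm", "body": {"commands": [[3, 0, 0.07, 0, 0, 0, 0], [3, -0.08, 0.07, 0.2, 0, 0, 0], [3, -0.16, 0.07, 0.4, 0, 0, 0], [3, -0.24, 0.07, 0.6, 0, 0, 0], [3, -0.32, 0.07, 0.85, 0, 0, 0], [3, -0.4, 0.07, 1.1, 0, 0, 0], [3, -0.48, 0.07, 1.3, 0, 0, 0], [3, -0.48, 0.07, 1.3, 0, 0, 0]]}}

```text
clock: 26.65
tool_pos: [0.4792, 0.0032, 0.0917]
orientation: [-180.0, -21.2, 158.8]
force: [-0.5, -0.0, -3.8]
opening: 0.0359
```

```bash
sed -i 's/n5.png/n6.png/' t21.py; python3 t21.py
```

```text
[0.4792 0.0032 0.0917] [-179.9505  -21.1956  158.823 ] [-0.5076 -0.0248 -3.7518] [-0.6608 -1.6199 -0.0549] 0.03589069347858112
z underside est 0.06125530378308976
0.075
shift [ 0.5  -0.06 -1.28] rot [-0.001   0.0001  0.0004] rowsmin 0.220117593804128
0.06
shift [-0.04 -0.06  0.12] rot [-0.001   0.0001  0.0004] rowsmin 0.0221920741763459
0.05
shift [-0.41 -0.06  1.05] rot [-0.001   0.0001  0.0004] rowsmin 0.18033203688104887
0.04
shift [-0.77 -0.06  1.98] rot [-0.001   0.0001  0.0004] rowsmin 0.34021581223553915
```

View pics/n6.png

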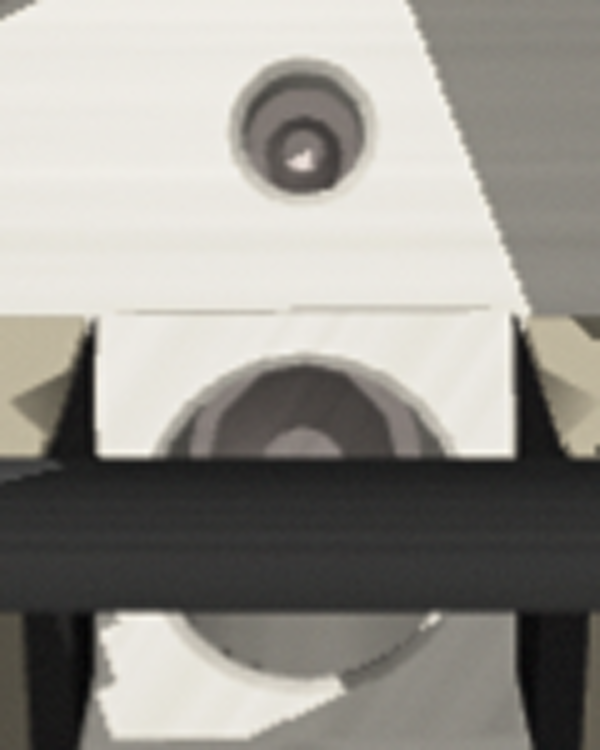

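>>> {"method": "move_arm", "body": {"commands": [[3, -0.08, 0, -0.03, 0, 0, 0], [3, -0.12, 0, 0.1, 0, 0, 0], [3, -0.2, 0, 0.3, 0, 0, 0], [3, -0.28, 0, 0.5, 0, 0, 0], [3, -0.36, 0, 0.7, 0, 0, 0], [3, -0.44, 0, 0.9, 0, 0, 0], [3, -0.52, 0, 1.1, 0, 0, 0], [3, -0.58, 0, 1.25, 0, 0, 0]]}}

```text
clock: 27.7
tool_pos: [0.4801, 0.0029, 0.078]
orientation: [-180.0, -21.2, 158.8]
force: [-0.1, -0.1, -4.6]
opening: 0.0357
```

```bash
sed -i 's/n6.png/n7.png/' t21.py; python3 t21.py
```

```text
[0.4801 0.0029 0.078 ] [-179.9555  -21.1824  158.8277] [-0.0715 -0.0631 -4.6189] [-0.6915 -1.6311  0.0129] 0.03573744568268199
z underside est 0.04753953894911389
0.075
shift [ 1.08 -0.06 -2.52] rot [-0.001   0.0003  0.0005] rowsmin 0.4397507163423128
0.06
shift [ 0.54 -0.06 -1.13] rot [-0.001   0.0003  0.0005] rowsmin 0.200210768073977
0.05
shift [ 0.18 -0.06 -0.19] rot [-0.001   0.0003  0.0005] rowsmin 0.04343720838445923
0.04
shift [-0.18 -0.06  0.74] rot [-0.001   0.0003  0.0005] rowsmin 0.12202143455843358
```

View pics/n7.png

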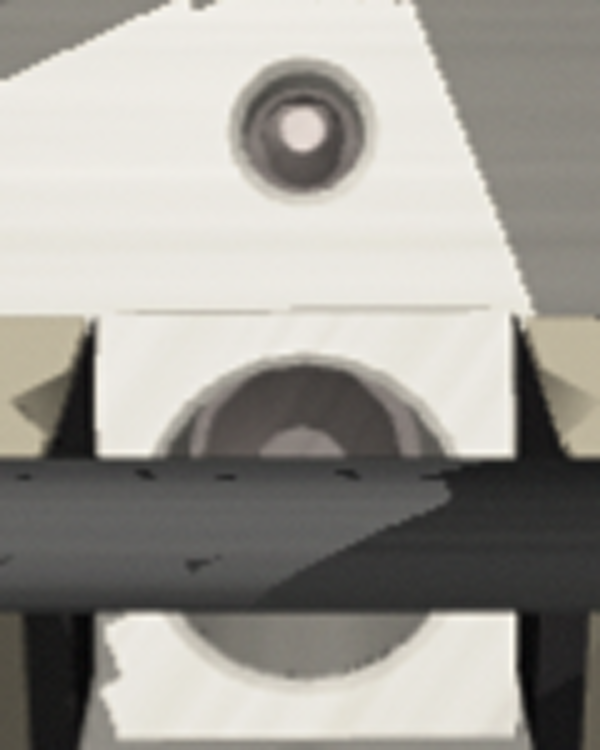

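>>> {"method": "move_arm", "body": {"commands": [[3, -0.05, 0, 0.12, 0, 0, 0], [3, -0.09, 0, 0.24, 0, 0, 0], [3, -0.13, 0, 0.35, 0, 0, 0], [3, -0.17, 0, 0.44, 0, 0, 0], [3, -0.2, 0, 0.52, 0, 0, 0], [3, -0.23, 0, 0.6, 0, 0, 0], [3, -0.26, 0, 0.67, 0, 0, 0], [3, -0.27, 0, 0.7, 0, 0, 0]]}}

```text
clock: 28.75
tool_pos: [0.48, 0.0029, 0.0711]
orientation: [-180.0, -21.2, 158.8]
force: [-2.9, 0.8, 3.6]
opening: 0.0363
```

```bash
sed -i 's/n7.png/n8.png/' t21.py; python3 t21.py
```

```text
[0.48   0.0029 0.0711] [-179.9595  -21.1851  158.8496] [-2.941   0.7804  3.6396] [-0.0486 -0.2895 -0.0151] 0.036340578979199956
z underside est 0.04064229890630852
0.075
shift [ 1.33 -0.06 -3.17] rot [-0.001   0.0003  0.0008] rowsmin 0.5499912885141546
0.06
shift [ 0.78 -0.06 -1.77] rot [-0.001   0.0003  0.0008] rowsmin 0.31019876376592737
0.05
shift [ 0.42 -0.06 -0.84] rot [-0.001   0.0003  0.0008] rowsmin 0.15070449045137735
0.04
shift [ 0.06 -0.06  0.09] rot [-0.001   0.0003  0.0008] rowsmin 0.02001034338808082
```

View pics/n8.png

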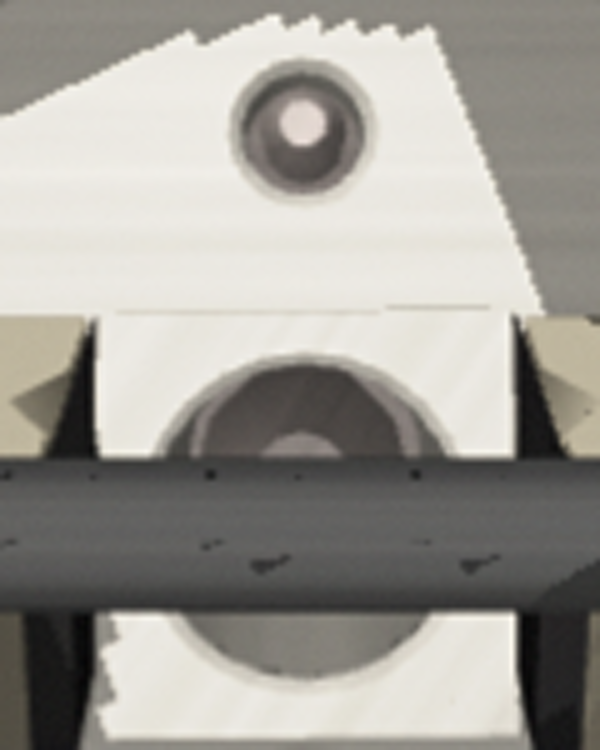

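>>> {"method": "move_arm", "body": {"commands": [[3.8, 0, 0, 0, 0, 0, 0], [4, 0, 0, 0, 0, 0, 0], [4.3, 0, 0, 0, 0, 0, 0], [4.6, 0, 0, 0, 0, 0, 0], [5, 0, 0, 0, 0, 0, 0], [5.2, 0, 0, 0, 0, 0, 0], [5.2, 0, 0, 0, 0, 0, 0], [5.2, 0, 0, 0, 0, 0, 0]]}}

```text
clock: 29.8
tool_pos: [0.4801, 0.0029, 0.0707]
orientation: [-180.0, -21.2, 158.8]
force: [0.0, 0.2, 0.3]
opening: 0.0521
```

```bash
sed -i 's/n8.png/n9.png/' t21.py; python3 t21.py
```

```text
[0.4801 0.0029 0.0707] [-179.9621  -21.1781  158.8299] [0.0005 0.1968 0.314 ] [-0.4597 -1.178   0.0043] 0.05208253431448954
z underside est 0.04018352510885419
0.075
shift [ 1.35 -0.07 -3.21] rot [-0.0008  0.0004  0.0005] rowsmin 0.5573803547868934
0.06
shift [ 0.81 -0.06 -1.81] rot [-0.0008  0.0004  0.0005] rowsmin 0.3176197927371078
0.05
shift [ 0.45 -0.06 -0.88] rot [-0.0008  0.0004  0.0005] rowsmin 0.1581833786960463
0.04
shift [ 0.09 -0.06  0.05] rot [-0.0008  0.0004  0.0005] rowsmin 0.019016567856219805
```

View pics/n9.png

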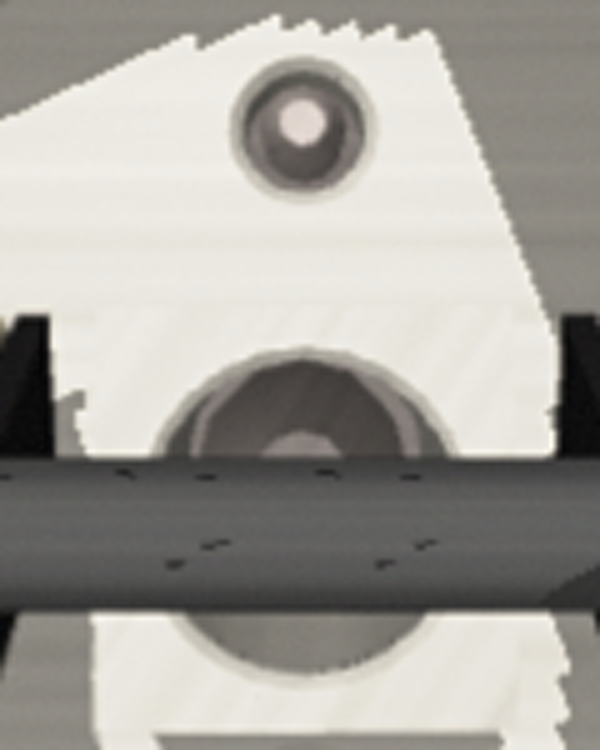

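```bash
cat > t22.py <<'E'
from h import *
from kin import ik
np.set_printoptions(precision=3,suppress=True)
p,R,o=pose();j=o["joint_pos"]
Rv=rotdown(180)
a=[(p+[0,0,.14],R),(np.array([.50,0,.33]),Rv),(np.array([.58,0,.42]),Rv),(np.array([.70,0,.42]),Rv),(np.array([.70,0,.275]),Rv)]
for P,Rt in a:
    j,e1,e2=ik(P,Rt,[j]);print(P,j,e1.round(3),e2.round(3));plan(P,Rt)
E
python3 t22.py
```

```text
[0.48  0.003 0.211] [  13.594   16.06    -6.417  -11.894  -85.303 -121.921] 0.0 0.0
shift [  5.06  -0.01 -13.05] rot [0. 0. 0.] rowsmin 2.2399999999999993
[0.5  0.   0.33] [  22.557    0.709  -10.781   -0.     -78.51  -112.557] 0.0 0.0
shift [  7.54   0.43 -24.89] rot [ 0.068 -0.365 -0.365] rowsmin 4.161998881601492
[0.58 0.   0.42] [  19.311    8.006    8.433    0.     -90.427 -109.311] 0.0 0.0
shift [  3.84   3.31 -35.98] rot [ 0.068 -0.365 -0.365] rowsmin 5.8136981067770215
[0.7  0.   0.42] [  15.902   20.531   24.962    0.     -94.431 -105.902] 0.0 0.0
shift [ -6.6    7.64 -40.03] rot [ 0.068 -0.365 -0.365] rowsmin 6.604680963248722
[0.7   0.    0.275] [  15.902   21.62     8.524   -0.     -76.904 -105.902] 0.0 0.0
shift [-11.83   7.65 -26.51] rot [ 0.068 -0.365 -0.365] rowsmin 4.802977828403345
```

>>> {"method": "move_arm", "body": {"commands": [[5.2, 0.18, 0, -0.47, 0, 0, 0], [5.2, 0.72, 0, -1.9, 0, 0, 0], [5.2, 1.6, 0, -4.2, 0, 0, 0], [5.2, 2.9, 0, -7.5, 0, 0, 0], [5.2, 4.5, 0, -11.6, 0, 0, 0], [4, 5.6, 0.1, -16, 0.02, -0.1, -0.1], [2, 6.6, 0.2, -20.5, 0.045, -0.24, -0.24], [0.2, 7.5, 0.4, -24.9, 0.068, -0.365, -0.365]]}}

```text
clock: 30.85
tool_pos: [0.5007, -0.0006, 0.3333]
orientation: [-180.0, 0.2, -179.9]
force: [0.6, 0.1, 0.9]
opening: 0.0274
```

```bash
cat > t23.py <<'E'
from h import *
np.set_printoptions(precision=3,suppress=True)
p,R,o=pose();print(p,o["orientation"],o["force"])
s=snap("wrist","pics/o1.png")
s=snap("top");crop(s,"pics/o2.png",180,120,340,290,4)
for P in [(.52,0,.42),(.60,0,.42),(.70,0,.42)]: plan(P,rotdown(180))
E
python3 t23.py
```

```text
[ 0.501 -0.001  0.333] [-179.985    0.232 -179.892] [0.57  0.099 0.863]
shift [-2.    0.06 -8.17] rot [0.002 0.013 0.003] rowsmin 1.3464329156171866
shift [-10.     0.03  -8.07] rot [0.002 0.013 0.003] rowsmin 2.056089816581262
shift [-20.     0.01  -7.93] rot [0.002 0.013 0.003] rowsmin 3.4429326170924224
```

View pics/o1.png

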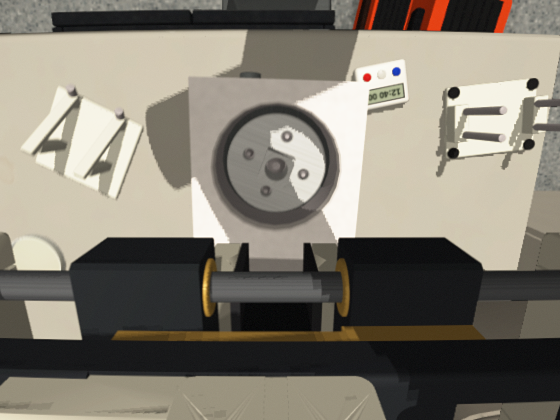

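View pics/o2.png

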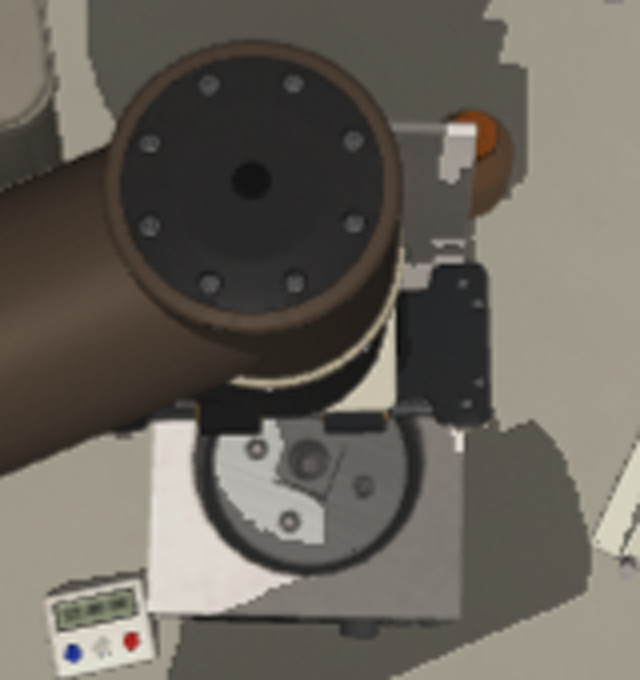

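>>> {"method": "move_arm", "body": {"commands": [[0.2, -0.8, 0, -3, 0, 0, 0], [0.2, -2.5, 0, -6.5, 0, 0.01, 0], [0.2, -7, 0, -8.2, 0, 0.01, 0], [0.2, -12, 0, -8.2, 0, 0.01, 0], [0.2, -17, 0, -8.2, 0, 0.01, 0], [0.2, -19.7, 0, -7.5, 0, 0.01, 0], [0.2, -20.2, 0, -4, 0, 0.01, 0], [0.2, -20.2, 0, 0, 0, 0.01, 0]]}}

```text
clock: 31.95
tool_pos: [0.7028, -0.0011, 0.3291]
orientation: [180.0, -0.7, 179.8]
force: [0.8, 0.3, 0.1]
opening: 0.0019
```

```bash
cat > t24.py <<'E'
from h import *
import sys
np.set_printoptions(precision=3,suppress=True)
p,R,o=pose();print(p,o["orientation"],o["force"],o["opening"])
s=snap("wrist","pics/o3.png")
s=snap("scene");crop(s,"pics/o4.png",170,60,370,250,3.8)
plan((.70,0,.275),rotdown(180))
E
python3 t24.py
```

```text
[ 0.703 -0.001  0.329] [179.986  -0.681 179.824] [0.791 0.343 0.079] 0.0019237353304045234
shift [-0.09  0.09  5.  ] rot [-0.    -0.021 -0.003] rowsmin 0.799681506867001
```

View pics/o3.png

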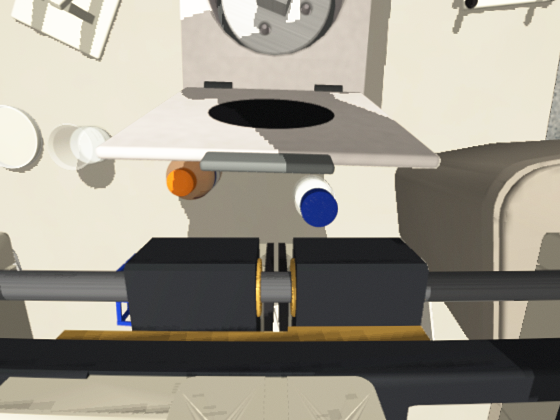

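View pics/o4.png

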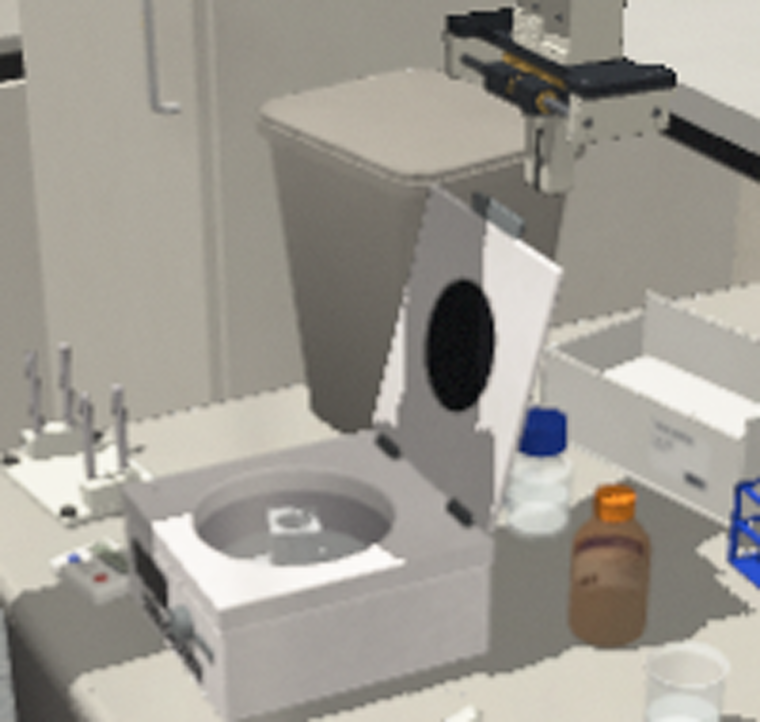

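>>> {"method": "move_arm", "body": {"commands": [[0.2, 0, 0, 2.5, 0, -0.01, 0], [0.2, 0.3, 0, 5, 0, -0.01, 0], [0.2, 2, 0, 5.4, 0, -0.01, 0], [0.2, 3.7, 0, 5.4, 0, -0.01, 0], [0.2, 5.2, 0, 5.4, 0, -0.01, 0], [0.2, 6.5, 0, 5.4, 0, -0.01, 0], [0.2, 7.8, 0, 5.4, 0, -0.01, 0], [0.2, 9, 0, 5.4, 0, -0.01, 0]]}}

```text
clock: 33.05
tool_pos: [0.611, -0.0006, 0.2769]
orientation: [180.0, -0.1, 179.9]
force: [2.0, 0.4, 1.8]
opening: 0.002
```

```bash
cat > t25.py <<'E'
from h import *
import sys
np.set_printoptions(precision=3,suppress=True)
p,R,o=pose();print(p,o["orientation"],o["force"],o["opening"])
s=snap("scene");crop(s,"pics/%s.png"%sys.argv[1],170,60,370,250,3.8)
for a in (90,80,70,60,50,40,30,20,10,3,0):
    r=.175;ar=np.radians(a);P=np.array([.5957-r*np.cos(ar)+.008*np.sin(ar)+.0095,-.002,.108+r*np.sin(ar)+.008*np.cos(ar)])
    print(a,P,end=" ");plan(P,rotdown(180))
E
python3 t25.py q1
```

```text
[ 0.611 -0.001  0.277] [179.988  -0.115 179.886] [2.041 0.427 1.829] 0.002040426532679472
90 [ 0.613 -0.002  0.283] shift [-0.35 -0.14 -0.6 ] rot [ 0.001 -0.003 -0.002] rowsmin 0.1130271479363676
80 [ 0.583 -0.002  0.282] shift [ 2.71 -0.15 -0.47] rot [ 0.001 -0.003 -0.002] rowsmin 0.4398416740319218
70 [ 0.553 -0.002  0.275] shift [ 5.69 -0.15  0.2 ] rot [ 0.001 -0.003 -0.002] rowsmin 0.9106767555109695
60 [ 0.525 -0.002  0.264] shift [ 8.51 -0.16  1.37] rot [ 0.001 -0.003 -0.002] rowsmin 1.3787925399497112
50 [ 0.499 -0.002  0.247] shift [11.08 -0.17  3.01] rot [ 0.001 -0.003 -0.002] rowsmin 1.8374184787434718
40 [ 0.476 -0.002  0.227] shift [13.33 -0.17  5.07] rot [ 0.001 -0.003 -0.002] rowsmin 2.2824607925149043
30 [ 0.458 -0.002  0.202] shift [15.19 -0.18  7.5 ] rot [ 0.001 -0.003 -0.002] rowsmin 2.7103357877787118
20 [ 0.443 -0.002  0.175] shift [16.6  -0.18 10.21] rot [ 0.001 -0.003 -0.002] rowsmin 3.1177034704018456
10 [ 0.434 -0.002  0.146] shift [17.52 -0.19 13.12] rot [ 0.001 -0.003 -0.002] rowsmin 3.5014217564086407
3 [ 0.431 -0.002  0.125] shift [17.85 -0.19 15.23] rot [ 0.001 -0.003 -0.002] rowsmin 3.7543685356744514
0 [ 0.43  -0.002  0.116] shift [17.91 -0.19 16.15] rot [ 0.001 -0.003 -0.002] rowsmin 3.858547044325416
```

View pics/q1.png

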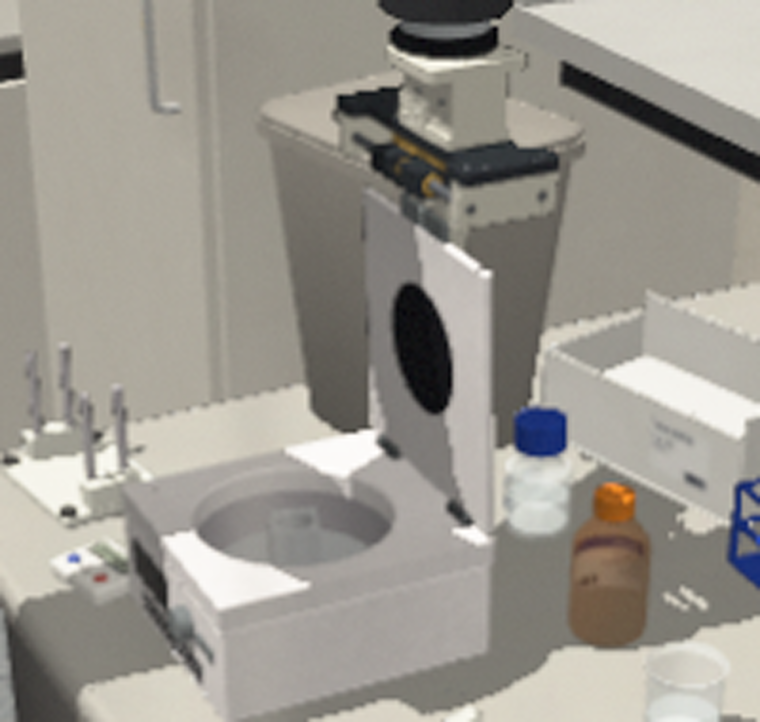

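>>> {"method": "move_arm", "body": {"commands": [[0.2, 1.2, 0, -0.4, 0, 0, 0], [0.2, 2.7, 0, -0.45, 0, 0, 0], [0.2, 4.5, 0, 0, 0, 0, 0], [0.2, 6.3, 0, 0.5, 0, 0, 0], [0.2, 8, 0, 1.2, 0, 0, 0], [0.2, 9.6, 0, 2.1, 0, 0, 0], [0.2, 11.1, 0, 3, 0, 0, 0], [0.2, 12.3, 0, 4.1, 0, 0, 0]]}}

```text
clock: 34.1
tool_pos: [0.4875, -0.0004, 0.236]
orientation: [180.0, -0.1, 179.9]
force: [1.4, 1.3, 1.1]
opening: 0.0018
```

```bash
python3 t25.py q2
```

```text
[ 0.487 -0.     0.236] [179.976  -0.105 179.893] [1.352 1.29  1.139] 0.0017755341937032885
90 [ 0.613 -0.002  0.283] shift [-12.76  -0.1   -4.91] rot [ 0.    -0.005 -0.002] rowsmin 2.1879260436467893
80 [ 0.583 -0.002  0.282] shift [-9.71 -0.11 -4.77] rot [ 0.    -0.005 -0.002] rowsmin 1.7312541956007448
70 [ 0.553 -0.002  0.275] shift [-6.73 -0.12 -4.1 ] rot [ 0.    -0.005 -0.002] rowsmin 1.2614408098392567
60 [ 0.525 -0.002  0.264] shift [-3.91 -0.12 -2.93] rot [ 0.    -0.005 -0.002] rowsmin 0.7821232001161843
50 [ 0.499 -0.002  0.247] shift [-1.34 -0.13 -1.28] rot [ 0.    -0.005 -0.002] rowsmin 0.29741308757797436
40 [ 0.476 -0.002  0.227] shift [ 0.9  -0.14  0.79] rot [ 0.    -0.005 -0.002] rowsmin 0.19324985393869315
30 [ 0.458 -0.002  0.202] shift [ 2.76 -0.14  3.22] rot [ 0.    -0.005 -0.002] rowsmin 0.6781906122837992
20 [ 0.443 -0.002  0.175] shift [ 4.16 -0.15  5.93] rot [ 0.    -0.005 -0.002] rowsmin 1.159053557983074
10 [ 0.434 -0.002  0.146] shift [ 5.07 -0.15  8.84] rot [ 0.    -0.005 -0.002] rowsmin 1.6312234278978224
3 [ 0.431 -0.002  0.125] shift [ 5.4  -0.15 10.96] rot [ 0.    -0.005 -0.002] rowsmin 1.954592434593726
0 [ 0.43  -0.002  0.116] shift [ 5.46 -0.15 11.87] rot [ 0.    -0.005 -0.002] rowsmin 2.0910202209344053
```

View pics/q2.png

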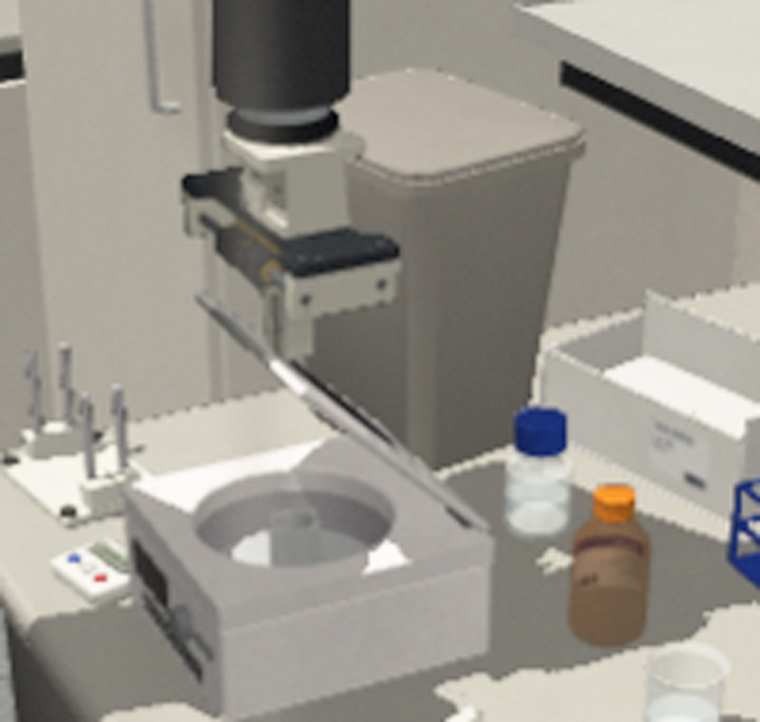

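Lid at about 45° and tracking well. Continue down.

>>> {"method": "move_arm", "body": {"commands": [[0.2, 0.6, 0, 0.6, 0, 0, 0], [0.2, 1.6, 0, 1.6, 0, 0, 0], [0.2, 2.5, 0, 2.8, 0, 0, 0], [0.2, 3.2, 0, 4, 0, 0, 0], [0.2, 3.8, 0, 5.2, 0, 0, 0], [0.2, 4.3, 0, 6.4, 0, 0, 0], [0.2, 4.7, 0, 7.6, 0, 0, 0], [0.2, 5, 0, 8.7, 0, 0, 0]]}}

```text
clock: 35.15
tool_pos: [0.4379, -0.0004, 0.1481]
orientation: [-180.0, -0.2, 179.9]
force: [-1.6, -0.2, 0.5]
opening: 0.0018
```

>>> {"method": "move_arm", "body": {"commands": [[0.2, 0.1, 0, 0.6, 0, 0, 0], [0.2, 0.2, 0, 1.2, 0, 0, 0], [0.2, 0.3, 0, 1.7, 0, 0, 0], [0.2, 0.4, 0, 2.1, 0, 0, 0], [0.2, 0.4, 0, 2.4, 0, 0, 0], [0.2, 0.4, 0, 2.6, 0, 0, 0], [0.2, 0.4, 0, 2.8, 0, 0, 0], [0.2, 0.4, 0, 2.9, 0, 0, 0]]}}

```text
clock: 36.15
tool_pos: [0.4342, -0.0003, 0.1199]
orientation: [180.0, -0.2, 179.9]
force: [-0.7, 0.1, 0.8]
opening: 0.0022
```

```bash
python3 t25.py q3 | egrep -v "^[1-9]0"
```

```text
[ 0.434 -0.     0.12 ] [180.     -0.153 179.882] [-0.709  0.104  0.828] 0.002171197333564359
3 [ 0.431 -0.002  0.125] shift [ 0.33 -0.17 -0.53] rot [-0.    -0.003 -0.002] rowsmin 0.10348663943827564
0 [ 0.43  -0.002  0.116] shift [ 0.39 -0.17  0.38] rot [-0.    -0.003 -0.002] rowsmin 0.09201764636547613
```

View pics/q3.png

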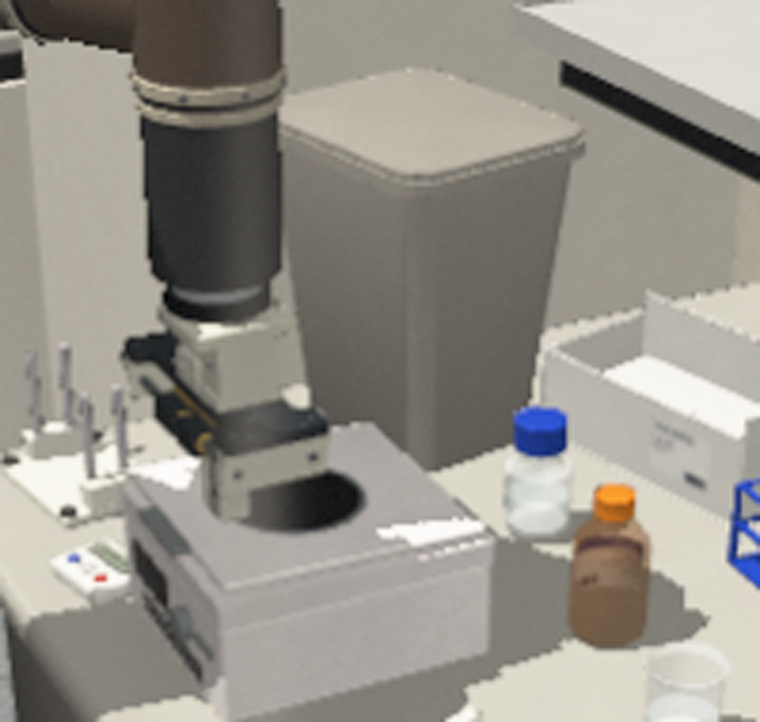

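>>> {"method": "move_arm", "body": {"commands": [[0.2, 0, 0, 0.08, 0, 0, 0], [0.2, 0, 0, 0.16, 0, 0, 0], [0.2, 0, 0, 0.24, 0, 0, 0], [0.2, 0, 0, 0.32, 0, 0, 0], [0.2, 0, 0, 0.4, 0, 0, 0], [0.2, 0, 0, 0.45, 0, 0, 0], [0.2, 0, 0, 0.5, 0, 0, 0], [0.2, 0, 0, 0.5, 0, 0, 0]]}}

```text
clock: 37.2
tool_pos: [0.4343, -0.0003, 0.1161]
orientation: [-180.0, -0.1, 179.9]
force: [-6.2, 1.0, 15.7]
opening: 0.0019
```

>>> {"method": "move_arm", "body": {"commands": [[0.2, 0, 0, -0.3, 0, 0, 0], [0.2, 0, 0, -1, 0, 0, 0], [0.2, 0, 0, -3, 0, 0, 0], [0.2, 0, 0, -6, 0, 0, 0], [0.2, 0, 0, -9, 0, 0, 0], [0.2, 0, 0, -11, 0, 0, 0], [0.2, 0, 0, -12, 0, 0, 0], [0.2, 0, 0, -12, 0, 0, 0]]}}

```text
clock: 38.2
tool_pos: [0.4347, -0.0002, 0.2352]
orientation: [180.0, -0.1, 179.9]
force: [0.1, -0.3, -0.5]
opening: 0.0021
```

```bash
cat > t26.py <<'E'
from h import *
p,R,o=pose();print(p,o["force"],o["clock"])
s=snap("scene","pics/r1.png");crop(s,"pics/r2.png",180,150,320,270,5);snap("top","pics/r3.png")
P=lambda a,y,r=.205:Ro.from_euler("z",-1.2,degrees=True).apply([.11-r*np.cos(a)+.008*np.sin(a),y,.108+r*np.sin(a)+.008*np.cos(a)])+[HUB[0],HUB[1],0]
for a in(0,.04,.1): print(a,[((proj(s,P(a,y))[0]-[180,150])*5).round(1) for y in(-.097,.097)])
E
python3 t26.py
```

```text
[ 4.34689015e-01 -1.68719630e-04  2.35237565e-01] [ 0.12727068 -0.34296361 -0.53528418] 38.2
0 [array([241.6, 325.9]), array([111.1, 170.3])]
0.04 [array([241.8, 312.2]), array([111. , 157.5])]
0.1 [array([243.1, 291.3]), array([111.8, 138.1])]
```

View pics/r2.png

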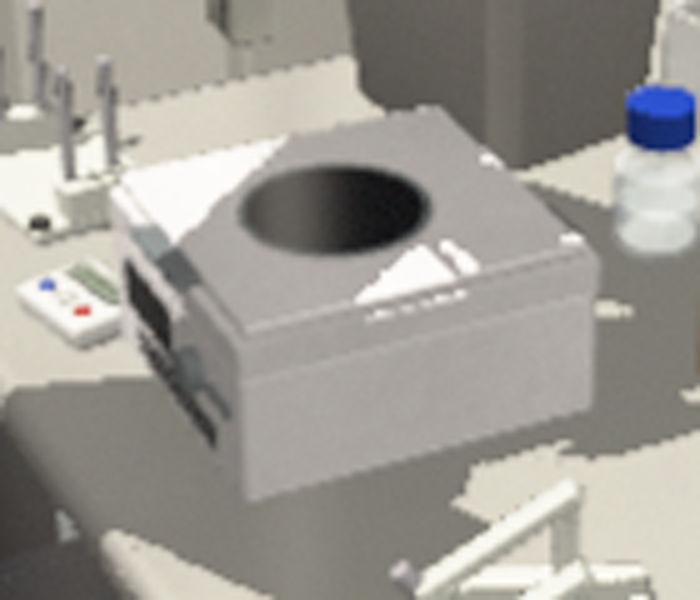

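View pics/r3.png

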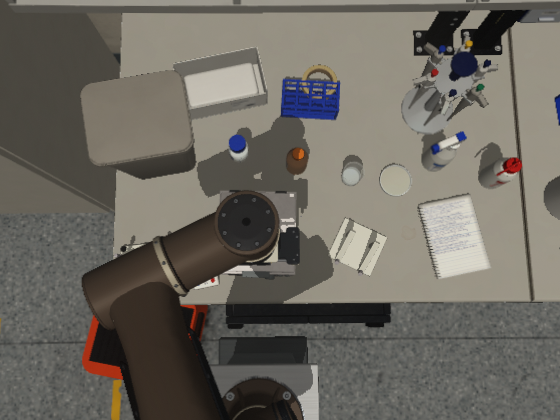

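Run:
```python
from plant import sensors,job
print(sensors.get_obs()["qvel"]);print(job.close_job())
```

```text
[-0.1220147   0.28527072 -0.33446249  0.04985353 -0.08439906  0.05172902]
the job is handed in; nothing more can be done
None
```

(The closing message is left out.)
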